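Strip the drum-roller axle and clamp the roller in the V-block

ROBOT

A 6-joint arm with a two-finger parallel gripper is mounted at the origin on the work surface. World frame = base frame: x ahead of the robot, y to its left, z up, the work surface at z = 0. Lengths are in m, angles in rad, forces in N, time in s.
With the tool pointing down it reaches from about 0.325 to 0.9 m from the base axis. Payload 6.1 kg.
Tool frame: the origin (TCP) lies on the centre line of the jaws, within the pads' length; the fingertips stand 8 mm ahead of it and the grasp point (between the pads) lies 11 mm behind it; z points along the fingers, y is the direction in which the jaws open and shut (so a half turn about z gives the same grasp; the last joint's range is limited). The gripper opens to 85 mm and grips with 20 to 120 N. Pads are 22 mm wide; open, the fingers measure 114 mm over their backs; the gripper's body (76 mm by 85 mm) begins 54 mm behind the grasp point. The pads swing forward as they close: fully open they stand 13 mm farther back than shut.
Start: joints at [1.039, 0.22, 1.526, -0, 1.395, -0.126], TCP at [0.247, 0.574, 0.206] pointing down, gripper open.
Joint ranges: [-2.98, 2.98], [-0.91, 2.08], [0.09, 2.57], [-1.24, 4.39], [0.2, 2.65], [-2.68, 2.68]. Speed limits (rad/s): [2.57, 2.57, 3.01, 3.14, 3.14, 3.14].

INTERFACE

Orientations are given as a 3x3 rotation matrix whose columns are the frame's x, y, z axes.
In Python, from workcell import readout, vision, hand_in gives the robot as it stands.
- The arm moves only by the tool move_arm, never from a script. Its argument "motion" is a list of rows, each an object of numbers: "claw": the finger opening in m, from 0 to 0.0854; "x", "y", "z": the shift along the tool's x, y, z in m; "ax", "ay", "az": the turn, a rotation vector about the tool's x, y, z in degrees. In form: [{"claw": .., "x": .., "y": .., "z": .., "ax": .., "ay": .., "az": ..}, ...]. A call has 1 to 10 rows; each row shifts and turns the commanded pose from where the row before left it, along the tool's axes as they then stand; what a row does not reach is not made up. A row lasts 1/10 s, in which the tool goes at most 50 mm and 8.59 degrees, less where a joint would pass 70% of its speed; a pose out of reach is approached as far as the arm can. A call with a gripper value outside its range is refused whole. The fingers move at their own pace and stop on an object; "force" is the grip in N (left out, the last holds). Time passes only in rows, so rows that do not move let the fingers close. It gives the time, the measured TCP pose, the force and the opening at its end, in the units of the state.
- readout.get_obs(): the state, without advancing time (a new reading comes with each control period).
- vision.snapshot(name): name is "scene" or "top" or "wrist"; returns (picture, depth): 420x560x3 uint8, red, green, blue; 420x560 float32, m along the optical axis (not along the pixel's ray), 0 where there is no reading.
- vision.get_calibration(name): a dict with "fov_y" (degrees; the focal length in pixels is half the picture's height over the tangent of half this angle, whatever the lens; pixels are square), "cx", "cy" (the principal point, pixels), "world_from_camera" (4x4, takes a point from camera to world coordinates); the wrist camera has in their place "tool_from_camera" (4x4, takes a point from camera to tool coordinates, whose origin is the TCP and whose axes are the flange's). Camera axes: x right, y down, z forward; pixel columns grow to the right and rows downward; lengths in m; the calibration is good to about 2 mm. A picture is of the moment at which its call begins: read the wrist's pose just before it. get_calibration takes no time and is no camera call.
- hand_in(): hands the job in, once; it reports no verdict.
The state is a dict: "time_s": time; "joint_pos": joint angles; "joint_vel": joint speeds; "tau": joint torques, N m; "position": TCP position; "orientation": TCP orientation; "ft_force": force on the tool from outside, world axes, zero at the start; "ft_torque": the same for the moment, N m; "width": finger opening in m.
Only numpy, scipy, OpenCV 4.12 (cv2) and the standard library are available. Lean on these libraries where they do the work, as an engineer would, in place of code of your own. Each camera call takes 0.05 s, during which the arm holds its last target. There are 200 camera calls.

TASK

Strip the drum-support roller off its bracket axle for inspection: slide the black stop collar off the free end of the axle, then slide off every brass spacer, and put the collar and all the spacers in the red parts tray. Swing the V-block's clamp strap up out of the way, slide the roller off the axle and lay it in the V-block, settled into both Vs and roughly centred along the block, then swing the strap back down until it lies on the roller. Finish with the collar and every spacer at rest in the tray, and leave the grease tin, screwdriver and brush where they are.

Things in the scene. Friction and masses are not known exactly. Their poses are not given: they have to be found in the camera images.
- bracket: Dark steel bracket fixed to the bench: upright plate 110 mm wide, 182 mm high. Origin on the bench under the plate face; a level steel axle (16 mm dia, 285 mm long, centre line 150 mm up) springs from that face along the bracket's -y, far end free. On it, from the plate outwards: roller, 2 to 4 spacers, collar, all hanging by the tops of their 24 mm bores, centres 4 mm below the centre line.
- axle_tip (a point): Centre of the axle's free end. Its axes are the bracket's: +y points back along the axle to the plate, -y outwards.
- collar: Black stop collar with a small steel set screw (already slackened, so the collar slides freely): ring of 44 mm outer diameter, 24 mm bore, 22 mm long, 0.15 kg. Origin at its centre, own y axis along its bore. It is the outermost part on the axle, about 27 mm from the tip.
- tray: Loose red open parts tray, 190 mm (own x) by 150 mm (own y), 40 mm high, walls and floor 4 mm, 0.7 kg. Origin at the centre of its underside, z up. It may get knocked aside.
- vblock: Blue fixture fixed to the bench: base 155 x 100 x 12 mm (x from -55 to +100 mm) with two steel 90-degree Vs forming one groove along its own y; each V 15 mm thick, 31 to 46 mm from the middle, leaving a 62 mm gap for fingers. V mouths 48 mm wide, 54 mm above the bench. Origin on the bench below the groove's middle; strap hinge on the +x side, 80 mm from the groove.
- v_seat (a point): Where the roller's centre lies when it is settled in both Vs and centred along the groove: 68 mm above the bench. Its axes are the V-block's; the groove runs along y.
- strap (a joint): Angle of the clamp strap (rad): 0 when it lies level on the seated roller, growing as it swings up and back about the V-block's +y; 1.57 upright, stops at 1.75. Stiff hinge: it stays where it is left and takes 2 to 4 N at the handle. Flat steel bar, 24 mm wide, 6 mm thick, its middle line through the hinge axis.
- strap_hinge (a point): Middle of the hinge axis, 98 mm above the bench; the axis runs along the V-block's y.
- strap_handle (a point): Middle of the orange round cross bar (T-handle) at the strap's free end: 12 mm dia, 84 mm long, parallel to the hinge axis. With the strap at 0 it lies 145 mm from the hinge towards the V-block's -x and 20 mm above it. The strap joins it over its middle 24 mm: pinch the bar to one side, 28 mm from its middle; it may turn in the grip.
- roller: Aluminium drum-support roller with a dark band at each end: 54 mm diameter, 100 mm long, 24 mm bore right through, 0.45 to 0.85 kg. Origin at its centre, own y axis along its bore. It is the innermost part on the axle, next to the plate.
- spacer1: Brass spacer ring (present or not from start to start; absent ones read None): 50 mm outer diameter, 24 mm bore, 26 mm long, 0.22 kg. Origin at its centre, own y axis along its bore. Threaded on the axle between roller and collar; spacers 1 to 4 sit in that order outwards, about 7 mm apart (an absent one leaves a gap).
- spacer2: Brass spacer ring (present or not from start to start; absent ones read None): 50 mm outer diameter, 24 mm bore, 26 mm long, 0.22 kg. Origin at its centre, own y axis along its bore. Threaded on the axle between roller and collar; spacers 1 to 4 sit in that order outwards, about 7 mm apart (an absent one leaves a gap).
- spacer3: Brass spacer ring (present or not from start to start; absent ones read None): 50 mm outer diameter, 24 mm bore, 26 mm long, 0.22 kg. Origin at its centre, own y axis along its bore. Threaded on the axle between roller and collar; spacers 1 to 4 sit in that order outwards, about 7 mm apart (an absent one leaves a gap).
- spacer4: Brass spacer ring (present or not from start to start; absent ones read None): 50 mm outer diameter, 24 mm bore, 26 mm long, 0.22 kg. Origin at its centre, own y axis along its bore. Threaded on the axle between roller and collar; spacers 1 to 4 sit in that order outwards, about 7 mm apart (an absent one leaves a gap).
- grease_tin: Green closed tin, 68 mm diameter, 75 mm high, on the far side of the bench; origin at the centre of its underside. Leave it alone.
- screwdriver: Screwdriver with a yellow handle, 190 mm long, lying on the far side of the bench. Leave it alone.
- brush: Wooden-handled brush, 170 mm long, lying on the near side of the bench. Leave it alone.
Mind the look-alikes: they are no part of the job. What is shaped like the spacer2 but blue, turquoise or white is not meant.

How it is judged:
On the way, in this order (a step that is already met when the one before it is completed fails the run):
1. the stop collar is off the axle (not (y of collar in the frame of axle_tip between -0.01 and 0.29 m and x of collar in the frame of axle_tip between -0.02 and 0.02 m and z of collar in the frame of axle_tip between -0.02 and 0.02 m)), for 0.2 s.
2. every spacer is off the axle (not (y of spacer1 in the frame of axle_tip between -0.01 and 0.29 m and x of spacer1 in the frame of axle_tip between -0.02 and 0.02 m and z of spacer1 in the frame of axle_tip between -0.02 and 0.02 m) and not (y of spacer2 in the frame of axle_tip between -0.01 and 0.29 m and x of spacer2 in the frame of axle_tip between -0.02 and 0.02 m and z of spacer2 in the frame of axle_tip between -0.02 and 0.02 m) and not (y of spacer3 in the frame of axle_tip between -0.01 and 0.29 m and x of spacer3 in the frame of axle_tip between -0.02 and 0.02 m and z of spacer3 in the frame of axle_tip between -0.02 and 0.02 m) and not (y of spacer4 in the frame of axle_tip between -0.01 and 0.29 m and x of spacer4 in the frame of axle_tip between -0.02 and 0.02 m and z of spacer4 in the frame of axle_tip between -0.02 and 0.02 m)), for 0.2 s.
3. the roller lies released in both Vs, with the strap swung back (x of roller in the frame of v_seat between -0.005 and 0.005 m and z of roller in the frame of v_seat between -0.005 and 0.005 m and y of roller in the frame of v_seat between -0.015 and 0.015 m and angle between the y axis of roller and the y axis of vblock, either way round below 0.07 rad and contact force between the fingers and roller below 0.1 N and value of joint strap above 1 rad), for 0.3 s.
4. the strap is swung down onto the roller (x of roller in the frame of v_seat between -0.005 and 0.005 m and z of roller in the frame of v_seat between -0.005 and 0.005 m and y of roller in the frame of v_seat between -0.015 and 0.015 m and angle between the y axis of roller and the y axis of vblock, either way round below 0.07 rad and contact force between the fingers and roller below 0.1 N and value of joint strap below 0.08 rad), for 0.3 s.
At the end, for the whole second after the job is handed in: Collar and every spacer at rest inside the tray (any way up); roller released in both Vs: within 5 mm of its seat across and in height, 15 mm along the groove, 0.07 rad of its direction; strap down on it (below 0.08 rad) (all of step 4 and x of collar in the frame of tray between -0.095 and 0.095 m and y of collar in the frame of tray between -0.075 and 0.075 m and z of collar in the frame of tray between 0 and 0.085 m and linear speed of each of collar, spacer1, spacer2, spacer3, spacer4, roller below 0.03 m/s and x of spacer1 in the frame of tray between -0.095 and 0.095 m and y of spacer1 in the frame of tray between -0.075 and 0.075 m and z of spacer1 in the frame of tray between 0 and 0.085 m and x of spacer2 in the frame of tray between -0.095 and 0.095 m and y of spacer2 in the frame of tray between -0.075 and 0.075 m and z of spacer2 in the frame of tray between 0 and 0.085 m and x of spacer3 in the frame of tray between -0.095 and 0.095 m and y of spacer3 in the frame of tray between -0.075 and 0.075 m and z of spacer3 in the frame of tray between 0 and 0.085 m and x of spacer4 in the frame of tray between -0.095 and 0.095 m and y of spacer4 in the frame of tray between -0.075 and 0.075 m and z of spacer4 in the frame of tray between 0 and 0.085 m); the robot touches nothing.
It fails at once if the grease tin is disturbed (moved more than 40 mm) (distance of grease_tin from where it was at the start of the episode above 0.04 m).
It fails at once if the screwdriver is disturbed (moved more than 40 mm) (distance of screwdriver from where it was at the start of the episode above 0.04 m).
It fails at once if the brush is disturbed (moved more than 40 mm) (distance of brush from where it was at the start of the episode above 0.04 m).
Of spacer1, spacer2, spacer3, spacer4 only 2 to 4 are there at a start; the rules pass over those that are not, and their reading is None.
At some moment in a run one of tray may be knocked a few centimetres aside while the robot is not near it.
Once in a run the grip may slacken for a moment while it holds something.
It also fails if it takes over 210 s, if anything falls off the work surface, if the arm or the gripper's body presses on something with over 40 N, if the wrist force passes 120 N, or if a joint passes its speed limit or range.

## Working session

There is one attempt and no reset: what is moved stays moved. The work goes in short steps, Python scripts to look and compute and a tool call to move; the robot and the scene stay as the last step left them, time stands still between calls to the robot, and variables do not carry over. Pictures are saved under pics/ and viewed, about 12 in all and at most 16, crops included, and the job is handed in when it is done.

Besides the shell and the picture viewer there is one more tool, called as name([rows], argument=value, ...), one row to a line, values as JSON. move_arm: Moves the arm, as the interface text tells. Its arguments: {"type":"object","properties":{"motion":{"type":"array"},"force":{"type":"number"}},"required":["motion"]}

```bash
ls; mkdir -p pics; cat > h.py <<'E'
import numpy as np, cv2
from workcell import readout, vision, hand_in
def snap(n,save=None):
    o=readout.get_obs(); p,d=vision.snapshot(n); c=vision.get_calibration(n)
    f=210/np.tan(np.radians(c["fov_y"])/2)
    if n=="wrist":
        T=np.eye(4);T[:3,:3]=np.array(o["orientation"]);T[:3,3]=o["position"];T=T@np.array(c["tool_from_camera"])
    else: T=np.array(c["world_from_camera"])
    u,v=np.meshgrid(np.arange(560),np.arange(420))
    P=np.stack([(u-c["cx"])/f*d,(v-c["cy"])/f*d,d],-1)@T[:3,:3].T+T[:3,3]
    P[d==0]=np.nan
    if save: cv2.imwrite("pics/"+save,p[:,:,::-1]); np.savez("pics/"+save[:-4],p=p,P=P,T=T,f=f,c=[c["cx"],c["cy"]])
    return p,P,T,f,(c["cx"],c["cy"])
def obs():
    o=readout.get_obs(); print(o["time_s"],np.round(o["position"],4),np.round(o["orientation"],3).tolist(),np.round(o["ft_force"],1),round(o["width"],4),np.round(o["joint_pos"],2))
    return o
E
python3 - <<'E'
from h import *
obs()
for n in("scene","top"):
    p,P,T,f,c=snap(n,n+"0.png"); print(n,T.round(3).tolist(),f)
E
```

```text
pics
0.0 [0.2464 0.5737 0.2052] [[-0.919, 0.395, -0.001], [0.395, 0.919, -0.002], [0.0, -0.002, -1.0]] [-0.   0.1  0.3] 0.0857 [ 1.04  0.22  1.53  0.    1.39 -0.13]
scene [[0.253, 0.624, -0.739, 1.411], [0.967, -0.174, 0.184, -0.189], [-0.014, -0.762, -0.648, 0.883], [0.0, 0.0, 0.0, 1.0]] 482.3545992569889
top [[-0.027, -0.985, 0.17, 0.387], [-1.0, 0.026, -0.01, 0.016], [0.006, -0.17, -0.985, 1.082], [0.0, 0.0, 0.0, 1.0]] 460.9775793267726
```

View pics/scene0.png

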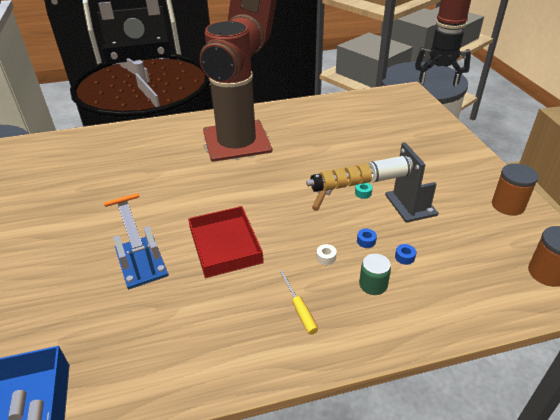

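View pics/top0.png

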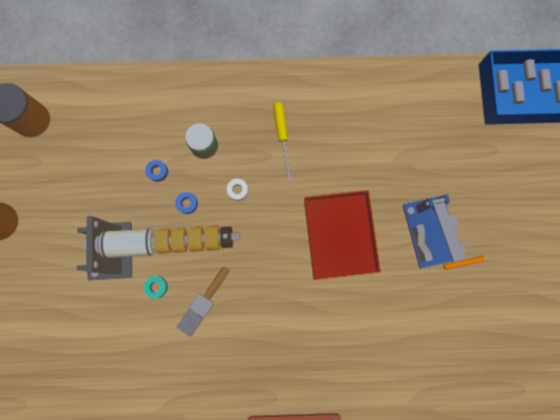

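```bash
python3 - <<'E'
from h import *
for n in("scene","top"):
    z=np.load(f"pics/{n}0.npz");p,P=z["p"],z["P"]
    hsv=cv2.cvtColor(p,cv2.COLOR_RGB2HSV);H,S,V=hsv[...,0],hsv[...,1],hsv[...,2]
    ok=(P[...,0]>.2)&(P[...,0]<.9)&(abs(P[...,1])<.75)
    # axle stuff
    m=ok&(P[...,2]>.12)&(P[...,2]<.19)&(P[...,1]>.1)&(P[...,1]<.6)
    Q=P[m]; 
    print(n,"axle pts",len(Q)); 
    brass=m&(H>12)&(H<30)&(S>120); Qb=P[brass]; print("brass",Qb.mean(0).round(4),Qb.min(0).round(3),Qb.max(0).round(3), "fit dir",np.linalg.svd(Qb-Qb.mean(0),full_matrices=False)[2][0].round(3))
    wh=m&(S<60)&(V>120); Qw=P[wh]; print("roller",np.median(Qw,0).round(4),Qw.min(0).round(3),Qw.max(0).round(3))
    red=ok&((H<6)|(H>174))&(S>150)&(P[...,1]<.1)&(P[...,1]>-.5)&(P[...,0]>.3); Qr=P[red]
    print("tray",cv2.minAreaRect(Qr[:,:2].astype(np.float32)),Qr[:,2].min(),Qr[:,2].max())
    rim=Qr[Qr[:,2]>.033]; print(" rim",cv2.minAreaRect(rim[:,:2].astype(np.float32)))
    bl=ok&(H>100)&(H<125)&(S>150)&(P[...,1]<-.15)&(P[...,2]<.03)&(P[...,0]<.75);Qv=P[bl]
    print("vbase",cv2.minAreaRect(Qv[:,:2].astype(np.float32)))
    orr=ok&(H>5)&(H<15)&(S>200)&(V>200)&(P[...,1]<-.1); Qo=P[orr]
    print("handle",Qo.mean(0).round(4),Qo.min(0).round(3),Qo.max(0).round(3))
    for k,r in (("scene",(175,300,95,190)),("top",(180,290,390,500))):
        if k==n: a=cv2.resize(p[r[0]:r[1],r[2]:r[3]],None,fx=4,fy=4,interpolation=2); A=a
    if n=="scene": A0=A
h=max(A0.shape[0],A.shape[0]);im=np.zeros((h,A0.shape[1]+A.shape[1],3),np.uint8);im[:A0.shape[0],:A0.shape[1]]=A0;im[:A.shape[0],A0.shape[1]:]=A
z=np.load("pics/top0.npz");a=cv2.resize(z["p"][205:270,75:250],(800,297));im=cv2.resize(im,(800,500))
cv2.imwrite("pics/v1.png",im[:,:,::-1]);cv2.imwrite("pics/a1.png",a[:,:,::-1])
E
```

```text
scene axle pts 2454
brass [0.495  0.2025 0.1582] [0.46  0.136 0.125] [0.512 0.269 0.174] fit dir [ 0.033 -0.999 -0.023]
roller [0.4923 0.3218 0.1645] [0.42  0.101 0.126] [0.525 0.399 0.184]
tray ((0.49559152126312256, -0.12113410979509354), (0.1980210393667221, 0.14929762482643127), 4.67948579788208) -0.003396029110423693 0.0440922443233126
 rim ((0.49559110403060913, -0.12112908810377121), (0.1980210393667221, 0.14928755164146423), 4.67948579788208)
vbase ((0.5006863474845886, -0.335387259721756), (0.1581263691186905, 0.09652995318174362), 10.99193000793457)
handle [ 0.423  -0.3493  0.1477] [ 0.414 -0.389  0.145] [ 0.432 -0.312  0.151]
top axle pts 4208
brass [0.4791 0.2054 0.1629] [0.454 0.138 0.126] [0.508 0.269 0.174] fit dir [-0.034  0.999  0.016]
roller [0.4762 0.3221 0.1675] [0.431 0.102 0.133] [0.52  0.41  0.181]
tray ((0.4944573640823364, -0.119411900639534), (0.1853255331516266, 0.1481272578239441), 4.862528324127197) -0.0034099436462708965 0.044602161689141884
 rim ((0.4944573640823364, -0.119411900639534), (0.1853255331516266, 0.1481272578239441), 4.862528324127197)
vbase ((0.49574750661849976, -0.32427409291267395), (0.1458791196346283, 0.06899738311767578), 11.781261444091797)<stdin>:18: RuntimeWarning: Mean of empty slice.
  ret = um.true_divide(
Traceback (most recent call last):
ValueError: zero-size array to reduction operation minimum which has no identity
```

```bash
python3 - <<'E'
from h import *
from scipy.optimize import least_squares
Z={n:np.load(f"pics/{n}0.npz") for n in("scene","top")}
for n,z in Z.items():
    P=z["P"];p=z["p"];hsv=cv2.cvtColor(p,cv2.COLOR_RGB2HSV)
    H,S,V=[hsv[...,i].astype(int) for i in range(3)]
    m=(P[...,2]>.13)&(P[...,2]<.19)&(P[...,1]>.08)&(P[...,1]<.42)&(P[...,0]>.4)&(P[...,0]<.56)
    Qb=P[m&(H>12)&(H<30)&(S>120)]; Qw=P[m&(P[...,1]>.285)&(P[...,1]<.36)]
    def r(a,free=True):
        return np.r_[np.hypot(Qb[:,0]-a[0]-a[1]*(Qb[:,1]-.2),Qb[:,2]-a[2])-.025,np.hypot(Qw[:,0]-a[0]-a[1]*(Qw[:,1]-.2),Qw[:,2]-a[2])-.027]
    s=least_squares(r,[.485,0,.146],loss="soft_l1",f_scale=.002);print(n,"axle x@y=.2, slope, z",s.x.round(4),np.abs(s.fun).mean())
    ys=P[m][:,1]; 
    b=m&(H>12)&(H<30)&(S>120); h,e=np.histogram(P[b][:,1],np.arange(.12,.29,.004));print("brass hist",dict(zip(e.round(3),h)))
    print("min y axle",np.nanpercentile(P[m&(P[...,2]>.14)][:,1],[0,.5]).round(4))
z=Z["scene"];p,P=z["p"],z["P"];hsv=cv2.cvtColor(p,cv2.COLOR_RGB2HSV)
o=(hsv[...,0]>5)&(hsv[...,0]<18)&(hsv[...,1]>200)&(P[...,1]<-.28)&(P[...,2]>.13);Q=P[o]
print("handle dir",np.linalg.svd((Q-Q.mean(0)),full_matrices=False)[2][0].round(3),Q.mean(0).round(4))
A=cv2.resize(Z["scene"]["p"][185:295,95:205],(440,440),interpolation=2)
B=cv2.resize(Z["top"]["p"][205:270,75:250],(800,297)); im=np.zeros((600,800,3),np.uint8);im[:297]=B;im[300:,:300]=cv2.resize(A,(300,300));im[300:,310:610]=cv2.resize(Z["top"]["p"][185:285,395:495],(300,300))
cv2.imwrite("pics/a1.png",im[:,:,::-1])
E
```

```text
scene axle x@y=.2, slope, z [ 0.4807 -0.0312  0.1464] 0.0018665583297602787
brass hist {np.float64(0.12): np.int64(0), np.float64(0.124): np.int64(0), np.float64(0.128): np.int64(0), np.float64(0.132): np.int64(1), np.float64(0.136): np.int64(8), np.float64(0.14): np.int64(16), np.float64(0.144): np.int64(43), np.float64(0.148): np.int64(29), np.float64(0.152): np.int64(31), np.float64(0.156): np.int64(28), np.float64(0.16): np.int64(32), np.float64(0.164): np.int64(26), np.float64(0.168): np.int64(14), np.float64(0.172): np.int64(1), np.float64(0.176): np.int64(46), np.float64(0.18): np.int64(34), np.float64(0.184): np.int64(28), np.float64(0.188): np.int64(29), np.float64(0.192): np.int64(28), np.float64(0.196): np.int64(31), np.float64(0.2): np.int64(18), np.float64(0.204): np.int64(0), np.float64(0.208): np.int64(26), np.float64(0.212): np.int64(44), np.float64(0.216): np.int64(31), np.float64(0.22): np.int64(24), np.float64(0.224): np.int64(35), np.float64(0.228): np.int64(23), np.float64(0.232): np.int64(30), np.float64(0.236): np.int64(4), np.float64(0.24): np.int64(28), np.fl
[... 1214 characters left out ...]
loat64(0.212): np.int64(70), np.float64(0.216): np.int64(48), np.float64(0.22): np.int64(52), np.float64(0.224): np.int64(46), np.float64(0.228): np.int64(52), np.float64(0.232): np.int64(47), np.float64(0.236): np.int64(10), np.float64(0.24): np.int64(49), np.float64(0.244): np.int64(64), np.float64(0.248): np.int64(46), np.float64(0.252): np.int64(47), np.float64(0.256): np.int64(47), np.float64(0.26): np.int64(52), np.float64(0.264): np.int64(45), np.float64(0.268): np.int64(3), np.float64(0.272): np.int64(0), np.float64(0.276): np.int64(0), np.float64(0.28): np.int64(0), np.float64(0.284): np.int64(0)}
min y axle [0.102  0.1062]
handle dir [ 0.195 -0.981  0.005] [ 0.4241 -0.3509  0.1469]
```

View pics/a1.png

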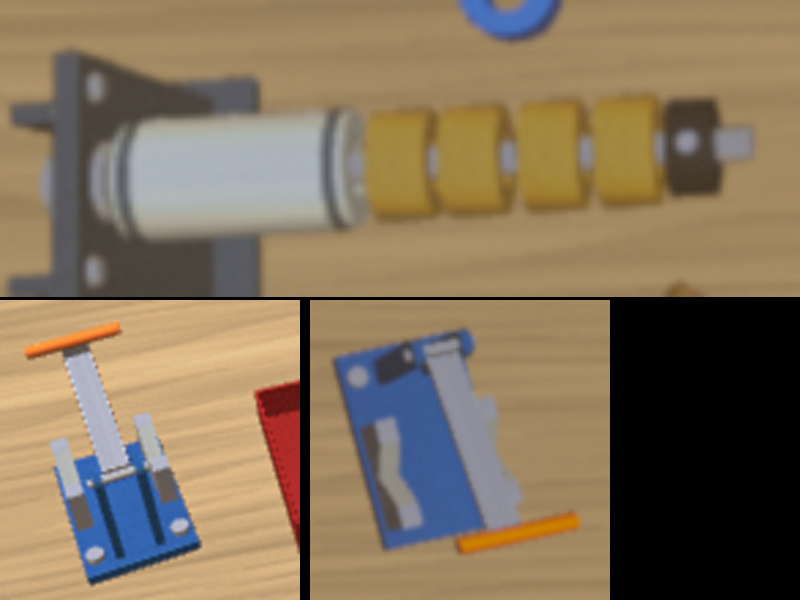

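```bash
cat >> h.py <<'E'
def go(x,y,z,yaw=None):
    "delta to reach target (tool kept pointing down); yaw deg = world yaw of tool y. prints turn az then shift in final tool frame"
    o=obs();R=np.array(o["orientation"]);p=np.array(o["position"])
    from scipy.spatial.transform import Rotation as Ro
    if yaw is None: Rt=R
    else:
        a=np.radians(yaw);ty=np.array([np.cos(a),np.sin(a),0]);tz=np.array([0,0,-1.]);Rt=np.c_[np.cross(ty,tz),ty,tz]
    print("turn deg",np.degrees(Ro.from_matrix(R.T@Rt).as_rotvec()).round(2),"shift mm",(1e3*Rt.T@(np.array([x,y,z])-p)).round(1))
E
python3 -c "
from h import *
go(.483,.126,.26,2)"
```

```text
0.1 [0.2464 0.5737 0.2053] [[-0.919, 0.395, -0.001], [0.395, 0.919, -0.002], [0.0, -0.002, -1.0]] [-0.5 -0.6  0.3] 0.0856 [ 1.04  0.22  1.53  0.    1.39 -0.13]
turn deg [-1.000e-01  4.000e-02  6.475e+01] shift mm [-455.7  220.8  -54.7]
```

move_arm([
  {"claw": 0.07, "z": -0.0069, "az": 8.1},
  {"z": -0.0069, "az": 8.1},
  {"z": -0.0069, "az": 8.1},
  {"z": -0.0069, "az": 8.1},
  {"z": -0.0069, "az": 8.1},
  {"z": -0.0069, "az": 8.1},
  {"z": -0.0069, "az": 8.1},
  {"z": -0.0064, "az": 8.05},
], force=60)

```text
schema error: expected keys claw, x, y, z, ax, ay, az
```

move_arm([
  {"x": -0.02, "y": 0.01},
  {"x": -0.04, "y": 0.02},
  {"x": -0.044, "y": 0.0215},
  {"x": -0.044, "y": 0.0215},
  {"x": -0.044, "y": 0.0215},
  {"x": -0.044, "y": 0.0215},
  {"x": -0.044, "y": 0.0215},
  {"x": -0.044, "y": 0.0215},
  {"x": -0.044, "y": 0.0215},
  {"x": -0.044, "y": 0.0215},
])

```text
schema error: expected keys claw, x, y, z, ax, ay, az
```

```bash
python3 -c "
from h import *
go(.4835,.126,.26,2)"
```

```text
0.1 [0.2464 0.5737 0.2053] [[-0.919, 0.395, -0.001], [0.395, 0.919, -0.002], [0.0, -0.002, -1.0]] [-0.5 -0.6  0.3] 0.0856 [ 1.04  0.22  1.53  0.    1.39 -0.13]
turn deg [-1.000e-01  4.000e-02  6.475e+01] shift mm [-455.7  221.3  -54.7]
```

All keys are needed in every row.

move_arm([
  {"claw": 0.07, "x": 0, "y": 0, "z": -0.0069, "ax": 0, "ay": 0, "az": 8.1},
  {"claw": 0.07, "x": 0, "y": 0, "z": -0.0069, "ax": 0, "ay": 0, "az": 8.1},
  {"claw": 0.07, "x": 0, "y": 0, "z": -0.0069, "ax": 0, "ay": 0, "az": 8.1},
  {"claw": 0.07, "x": 0, "y": 0, "z": -0.0069, "ax": 0, "ay": 0, "az": 8.1},
  {"claw": 0.07, "x": 0, "y": 0, "z": -0.0069, "ax": 0, "ay": 0, "az": 8.1},
  {"claw": 0.07, "x": 0, "y": 0, "z": -0.0069, "ax": 0, "ay": 0, "az": 8.1},
  {"claw": 0.07, "x": 0, "y": 0, "z": -0.0069, "ax": 0, "ay": 0, "az": 8.1},
  {"claw": 0.07, "x": 0, "y": 0, "z": -0.0064, "ax": 0, "ay": 0, "az": 8.05},
], force=60)

```text
time_s: 0.9
position: [0.2466, 0.574, 0.2607]
orientation: [[-0.029, 1.0, -0.001], [1.0, 0.029, -0.001], [-0.001, -0.001, -1.0]]
ft_force: [0.2, -0.3, 0.6]
width: 0.07
```

move_arm([
  {"claw": 0.07, "x": -0.02, "y": 0.01, "z": 0, "ax": 0, "ay": 0, "az": 0},
  {"claw": 0.07, "x": -0.04, "y": 0.02, "z": 0, "ax": 0, "ay": 0, "az": 0},
  {"claw": 0.07, "x": -0.044, "y": 0.0215, "z": 0, "ax": 0, "ay": 0, "az": 0},
  {"claw": 0.07, "x": -0.044, "y": 0.0215, "z": 0, "ax": 0, "ay": 0, "az": 0},
  {"claw": 0.07, "x": -0.044, "y": 0.0215, "z": 0, "ax": 0, "ay": 0, "az": 0},
  {"claw": 0.07, "x": -0.044, "y": 0.0215, "z": 0, "ax": 0, "ay": 0, "az": 0},
  {"claw": 0.07, "x": -0.044, "y": 0.0215, "z": 0, "ax": 0, "ay": 0, "az": 0},
  {"claw": 0.07, "x": -0.044, "y": 0.0215, "z": 0, "ax": 0, "ay": 0, "az": 0},
  {"claw": 0.07, "x": -0.044, "y": 0.0215, "z": 0, "ax": 0, "ay": 0, "az": 0},
  {"claw": 0.07, "x": -0.044, "y": 0.0215, "z": 0, "ax": 0, "ay": 0, "az": 0},
])

```text
time_s: 1.9
position: [0.4633, 0.1676, 0.2608]
orientation: [[-0.035, 0.999, -0.0], [0.999, 0.035, 0.0], [0.0, -0.0, -1.0]]
ft_force: [0.6, -0.1, 0.8]
width: 0.0705
```

```bash
python3 -c "
from h import *
go(.4835,.126,.26,2)
p,P,T,f,c=snap('wrist','w1.png');print(T.round(3).tolist())"
```

```text
1.9 [0.4633 0.1676 0.2608] [[-0.035, 0.999, -0.0], [0.999, 0.035, 0.0], [0.0, -0.0, -1.0]] [ 0.6 -0.1  0.8] 0.0705 [ 0.19 -0.13  1.79  0.    1.48  0.15]
turn deg [-0.01 -0.    0.01] shift mm [-42.3  18.8   0.8]
[[0.999, 0.034, 0.01, 0.461], [0.036, -0.958, -0.284, 0.241], [-0.0, 0.284, -0.959, 0.428], [0.0, 0.0, 0.0, 1.0]]
```

View pics/w1.png

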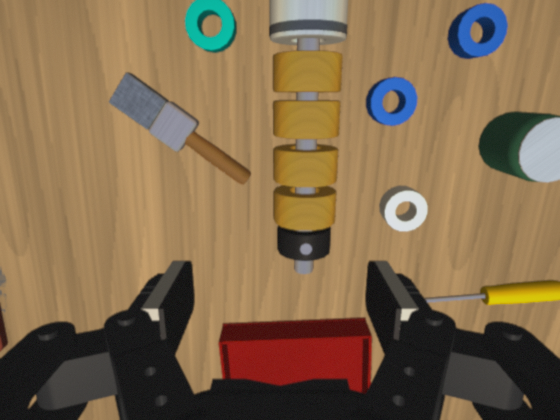

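```bash
python3 - <<'E'
from h import *
from scipy.optimize import least_squares
z=np.load("pics/w1.npz");P,p=z["P"],z["p"];hsv=cv2.cvtColor(p,cv2.COLOR_RGB2HSV);H,S,V=[hsv[...,i].astype(int) for i in range(3)]
m=(P[...,2]>.12)&(P[...,2]<.18)&(P[...,0]>.43)&(P[...,0]<.53)&(P[...,1]<.3)
b=m&(H>12)&(H<30)&(S>120);Q=P[b]
s=least_squares(lambda a:np.hypot(Q[:,0]-a[0]-a[1]*(Q[:,1]-.2),Q[:,2]-a[2])-.025,[.48,0,.146],loss="soft_l1",f_scale=.002);print(s.x.round(4))
k=m&(V<90)&(P[...,1]<.15);Q=P[k];print("collar",Q.min(0).round(4),Q.max(0).round(4),np.percentile(Q[:,1],[2,98]).round(4))
t=P[m&(P[...,2]>.145)&(P[...,1]<.13)];print("tip",np.nanmin(t[:,1]))
c,_=np.histogram(P[b&(P[...,2]>.16)][:,1],np.arange(.13,.28,.002));print([(round(.13+.002*i,3),int(v)) for i,v in enumerate(c) if v<40])
E
```

```text
[ 0.4822 -0.0352  0.1452]
collar [0.4626 0.1136 0.1464] [0.505  0.1416 0.1689] [0.1199 0.1411]
tip 0.10298571181830823
[(0.13, 0), (0.132, 0), (0.134, 0), (0.136, 0), (0.138, 0), (0.14, 1), (0.142, 0), (0.144, 33), (0.172, 0), (0.174, 0), (0.176, 4), (0.204, 25), (0.206, 0), (0.208, 0), (0.21, 2), (0.238, 32), (0.24, 0), (0.242, 20), (0.27, 6), (0.272, 0), (0.274, 0), (0.276, 0), (0.278, 0)]
```

move_arm([
  {"claw": 0.07, "x": -0.0206, "y": 0.01, "z": 0, "ax": 0, "ay": 0, "az": 0},
  {"claw": 0.07, "x": -0.0206, "y": 0.0098, "z": 0.02, "ax": 0, "ay": 0, "az": 0},
  {"claw": 0.07, "x": 0, "y": 0, "z": 0.04, "ax": 0, "ay": 0, "az": 0},
  {"claw": 0.07, "x": 0, "y": 0, "z": 0.035, "ax": 0, "ay": 0, "az": 0},
  {"claw": 0.07, "x": 0, "y": 0, "z": 0.028, "ax": 0, "ay": 0, "az": 0},
  {"claw": 0.04, "x": 0, "y": 0, "z": 0, "ax": 0, "ay": 0, "az": 0},
  {"claw": 0.03, "x": 0, "y": 0, "z": 0, "ax": 0, "ay": 0, "az": 0},
  {"claw": 0.03, "x": 0, "y": 0, "z": 0, "ax": 0, "ay": 0, "az": 0},
  {"claw": 0.03, "x": 0, "y": 0, "z": 0, "ax": 0, "ay": 0, "az": 0},
  {"claw": 0.03, "x": 0, "y": 0, "z": 0, "ax": 0, "ay": 0, "az": 0},
])

```text
time_s: 2.95
position: [0.4852, 0.1292, 0.1396]
orientation: [[-0.035, 0.999, 0.003], [0.999, 0.035, 0.0], [0.0, 0.003, -1.0]]
ft_force: [-0.8, -0.1, -0.3]
width: 0.0301
```

```bash
python3 - <<'E'
from h import *
obs();snap("wrist","w2.png");snap("scene","s2.png")
a=cv2.imread("pics/w2.png");b=cv2.imread("pics/s2.png")[120:230,270:450]
cv2.imwrite("pics/c2.png",np.hstack([cv2.resize(a,(400,300)),cv2.resize(b,(400,300),interpolation=2)]))
E
```

```text
2.95 [0.4852 0.1292 0.1396] [[-0.035, 0.999, 0.003], [0.999, 0.035, 0.0], [0.0, 0.003, -1.0]] [-0.8 -0.1 -0.3] 0.0301 [ 0.1  -0.02  1.91 -0.    1.24  0.07]
```

View pics/c2.png

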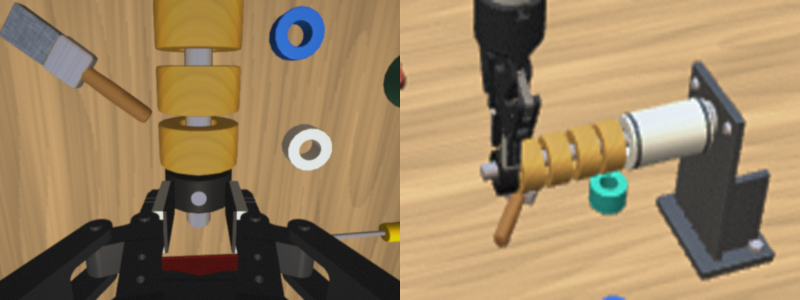

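move_arm([
  {"claw": 0.01, "x": 0, "y": 0, "z": 0, "ax": 0, "ay": 0, "az": 0},
  {"claw": 0.01, "x": 0, "y": 0, "z": 0, "ax": 0, "ay": 0, "az": 0},
  {"claw": 0.01, "x": 0, "y": 0, "z": -0.001, "ax": 0, "ay": 0, "az": 0},
])

```text
time_s: 3.35
position: [0.4847, 0.1293, 0.1416]
orientation: [[-0.035, 0.999, 0.001], [0.999, 0.035, 0.0], [0.0, 0.001, -1.0]]
ft_force: [-5.5, -0.5, 9.5]
width: 0.0102
```

```bash
python3 - <<'E'
from h import *
obs();snap("wrist","w3.png");snap("scene","s3.png")
a=cv2.imread("pics/w3.png")[150:420,180:400];b=cv2.imread("pics/s3.png")[110:220,300:400]
cv2.imwrite("pics/c3.png",np.hstack([cv2.resize(a,(400,490),interpolation=2),cv2.resize(b,(400,490),interpolation=2)]))
for n in("s2","w2","s3","w3"):
    z=np.load(f"pics/{n}.npz");P,p=z["P"],z["p"]
    m=(p.max(-1)<90)&(P[...,2]>.1)&(P[...,2]<.3)&(P[...,0]>.4)&(P[...,0]<.56)&(P[...,1]<.16)&(P[...,1]>.09)
    Q=P[m]
    for lo,hi in((.43,.462),(.462,.475),(.475,.495),(.495,.508),(.508,.54)):
        q=Q[(Q[:,0]>lo)&(Q[:,0]<hi)]
        if len(q):print(n,lo,len(q),q.min(0).round(3),q.max(0).round(3))
E
```

```text
3.35 [0.4847 0.1293 0.1416] [[-0.035, 0.999, 0.001], [0.999, 0.035, 0.0], [0.0, 0.001, -1.0]] [-5.5 -0.5  9.5] 0.0102 [ 0.1  -0.02  1.91  0.    1.25  0.07]
s2 0.43 31 [0.432 0.112 0.214] [0.461 0.119 0.252]
s2 0.462 116 [0.463 0.109 0.153] [0.475 0.14  0.272]
s2 0.475 69 [0.475 0.093 0.127] [0.494 0.145 0.3  ]
s2 0.495 204 [0.495 0.094 0.132] [0.508 0.148 0.3  ]
s2 0.508 339 [0.508 0.101 0.149] [0.54  0.155 0.3  ]
w2 0.43 13456 [0.43  0.116 0.172] [0.462 0.148 0.251]
w2 0.462 8404 [0.462 0.118 0.148] [0.475 0.15  0.258]
w2 0.475 5976 [0.475 0.111 0.153] [0.495 0.151 0.258]
w2 0.495 8433 [0.495 0.12  0.148] [0.508 0.151 0.258]
w2 0.508 13366 [0.508 0.119 0.172] [0.54  0.149 0.251]
s3 0.43 22 [0.432 0.115 0.217] [0.462 0.118 0.255]
s3 0.462 37 [0.464 0.109 0.154] [0.475 0.118 0.273]
s3 0.475 123 [0.475 0.092 0.129] [0.495 0.145 0.299]
s3 0.495 283 [0.495 0.095 0.128] [0.508 0.147 0.299]
s3 0.508 235 [0.508 0.101 0.146] [0.539 0.152 0.3  ]
w3 0.43 13115 [0.43  0.118 0.208] [0.462 0.143 0.253]
w3 0.462 6885 [0.462 0.123 0.147] [0.475 0.15  0.259]
w3 0.475 10412 [0.475 0.104 0.153] [0.495 0.15  0.26 ]
w3 0.495 5983 [0.495 0.129 0.148] [0.508 0.151 0.26 ]
w3 0.508 13177 [0.508 0.119 0.208] [0.54  0.146 0.253]
```

View pics/c3.png

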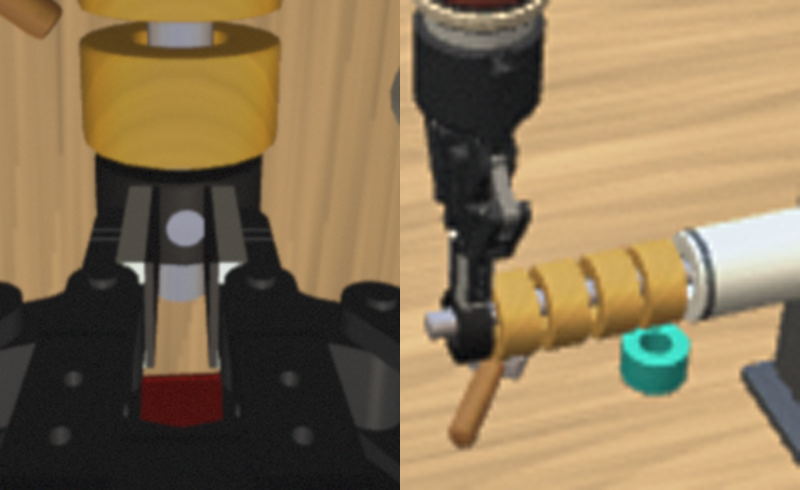

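```bash
python3 - <<'E'
from h import *
from scipy.optimize import least_squares
for n in("w2","w3","w1"):
    z=np.load(f"pics/{n}.npz");P,p,T=z["P"],z["p"],z["T"];hsv=cv2.cvtColor(p,cv2.COLOR_RGB2HSV);H,S,V=[hsv[...,i].astype(int) for i in range(3)]
    b=(H>12)&(H<30)&(S>120)&(P[...,2]>.12)&(P[...,2]<.18)&(P[...,0]>.43)&(P[...,0]<.53)&(P[...,1]<.3);Q=P[b]
    s=least_squares(lambda a:np.hypot(Q[:,0]-a[0]-a[1]*(Q[:,1]-.2),Q[:,2]-a[2])-.025,[.48,0,.146],loss="soft_l1",f_scale=.002);print(n,s.x.round(4))
    for v in range(200,400,15):
        print(v,[tuple((P[v,u]*1000).round()) for u in range(235,370,12)] if n=="w3" else "",end="\n" if n=="w3" else "")
E
```

```text
w2 [ 0.4821 -0.0352  0.1452]
200 215 230 245 260 275 290 305 320 335 350 365 380 395 w3 [ 0.4821 -0.0359  0.1452]
200 [(np.float64(466.0), np.float64(160.0), np.float64(162.0)), (np.float64(471.0), np.float64(162.0), np.float64(168.0)), (np.float64(476.0), np.float64(163.0), np.float64(169.0)), (np.float64(480.0), np.float64(163.0), np.float64(170.0)), (np.float64(485.0), np.float64(163.0), np.float64(171.0)), (np.float64(490.0), np.float64(163.0), np.float64(169.0)), (np.float64(495.0), np.float64(163.0), np.float64(167.0)), (np.float64(500.0), np.float64(162.0), np.float64(164.0)), (np.float64(506.0), np.float64(160.0), np.float64(157.0)), (np.float64(541.0), np.float64(117.0), np.float64(-1.0)), (np.float64(551.0), np.float64(117.0), np.float64(0.0)), (np.float64(562.0), np.float64(117.0), np.float64(-1.0))]
215 [(np.float64(465.0), np.float64(154.0), np.float64(162.0)), (np.float64(471.0), np.float64(155.0), np.float64(167.0)), (np.float64(476.0), np.float64(156.0), np.float64(169.0)), (np.float64(481.0), np.float64(157.0), np.float64(170.0)), (np.float64(485.0), np.float64(157.0
[... 8304 characters left out ...]
1.0), np.float64(245.0)), (np.float64(480.0), np.float64(141.0), np.float64(245.0)), (np.float64(483.0), np.float64(141.0), np.float64(245.0)), (np.float64(485.0), np.float64(141.0), np.float64(245.0)), (np.float64(488.0), np.float64(142.0), np.float64(245.0)), (np.float64(490.0), np.float64(141.0), np.float64(245.0)), (np.float64(492.0), np.float64(148.0), np.float64(252.0)), (np.float64(494.0), np.float64(147.0), np.float64(251.0)), (np.float64(497.0), np.float64(147.0), np.float64(251.0)), (np.float64(499.0), np.float64(147.0), np.float64(251.0)), (np.float64(501.0), np.float64(149.0), np.float64(252.0))]
w1 [ 0.4822 -0.0352  0.1452]
200 215 230 245 260 275 290 305 320 335 350 365 380 395
```

```bash
python3 - <<'E'
from h import *
for n,tp in(("w1",[.4633,.1676,.2608]),("w2",[.4852,.1292,.1396]),("w3",[.4847,.1293,.1416])):
    P=np.load(f"pics/{n}.npz")["P"]; L=P-np.array(tp)
    m=(abs(L[...,1])<.04)&(abs(L[...,0])<.07)&(L[...,2]>(-.03 if n=="w1" else .031))
    Q=L[m]; print(n,len(Q),"lowest rel z",np.percentile(Q[:,2],[0,1,5,20]).round(4))
    for lo in np.arange(-.07,.07,.01):
        q=Q[(Q[:,0]>=lo)&(Q[:,0]<lo+.01)]
        if len(q):print(round(lo,2),len(q),q[:,2].min().round(3),q[:,1].min().round(3),q[:,1].max().round(3))
E
```

```text
w1 45744 lowest rel z [0.0319 0.0386 0.0508 0.0809]
-0.07 1849 0.077 -0.01 0.013
-0.06 6130 0.073 -0.014 0.014
-0.05 2960 0.036 -0.014 0.014
-0.04 4713 0.032 -0.012 0.018
-0.03 3301 0.091 0.013 0.019
-0.02 2096 0.096 0.009 0.021
-0.01 1853 0.097 0.01 0.014
0.0 1841 0.097 0.01 0.014
0.01 2229 0.096 0.01 0.022
0.02 3300 0.091 0.015 0.02
0.03 4637 0.032 -0.009 0.02
0.04 2741 0.035 -0.01 0.017
0.05 6228 0.074 -0.01 0.018
0.06 1866 0.077 -0.006 0.018
w2 48211 lowest rel z [0.031  0.0324 0.0501 0.0786]
-0.07 1 0.102 0.01 0.01
-0.06 2408 0.08 -0.009 0.013
-0.05 6760 0.07 -0.011 0.014
-0.04 3682 0.065 -0.013 0.014
-0.03 3253 0.031 0.006 0.019
-0.02 6022 0.031 -0.011 0.021
-0.01 2113 0.031 0.009 0.04
0.0 2143 0.031 0.01 0.04
0.01 6350 0.031 -0.01 0.021
0.02 2673 0.031 0.007 0.02
0.03 3683 0.065 -0.01 0.017
0.04 7023 0.07 -0.01 0.017
0.05 2100 0.081 -0.006 0.017
w3 48597 lowest rel z [0.031  0.0371 0.0563 0.0794]
-0.06 1477 0.092 0.009 0.013
-0.05 4377 0.077 -0.009 0.013
-0.04 5601 0.069 -0.011 0.014
-0.03 2392 0.064 -0.012 0.014
-0.02 5930 0.031 0.006 0.02
-0.01 4557 0.031 -0.011 0.02
0.0 4955 0.031 -0.011 0.021
0.01 5463 0.031 0.008 0.022
0.02 2334 0.064 -0.01 0.016
0.03 5740 0.069 -0.01 0.016
0.04 4455 0.077 -0.006 0.016
0.05 1316 0.093 0.013 0.016
```

move_arm([
  {"claw": 0.07, "x": -0.002, "y": 0, "z": -0.015, "ax": 0, "ay": 0, "az": 0},
  {"claw": 0.07, "x": 0, "y": 0, "z": 0, "ax": 0, "ay": 0, "az": 0},
  {"claw": 0.07, "x": 0, "y": 0, "z": 0, "ax": 0, "ay": 0, "az": 0},
  {"claw": 0.07, "x": 0, "y": 0, "z": 0.02, "ax": 0, "ay": 0, "az": 0},
  {"claw": 0.07, "x": 0, "y": 0, "z": 0.02, "ax": 0, "ay": 0, "az": 0},
  {"claw": 0.07, "x": 0, "y": 0, "z": 0.014, "ax": 0, "ay": 0, "az": 0},
  {"claw": 0.03, "x": 0, "y": 0, "z": 0, "ax": 0, "ay": 0, "az": 0},
  {"claw": 0.03, "x": 0, "y": 0, "z": 0, "ax": 0, "ay": 0, "az": 0},
  {"claw": 0.03, "x": 0, "y": 0, "z": 0, "ax": 0, "ay": 0, "az": 0},
])

```text
time_s: 4.35
position: [0.4849, 0.1271, 0.1008]
orientation: [[-0.035, 0.999, 0.001], [0.999, 0.035, 0.0], [0.0, 0.001, -1.0]]
ft_force: [-0.1, 0.2, -1.3]
width: 0.0416
```

move_arm([
  {"claw": 0.03, "x": 0, "y": 0, "z": 0, "ax": 0, "ay": 0, "az": 0},
  {"claw": 0.03, "x": 0, "y": 0, "z": -0.002, "ax": 0, "ay": 0, "az": 0},
])

```text
time_s: 4.55
position: [0.4844, 0.1271, 0.1024]
orientation: [[-0.035, 0.999, 0.0], [0.999, 0.035, 0.0], [0.0, 0.0, -1.0]]
ft_force: [-0.1, -0.6, -0.6]
width: 0.0418
```

move_arm([
  {"claw": 0.03, "x": 0, "y": 0, "z": -0.002, "ax": 0, "ay": 0, "az": 0},
  {"claw": 0.03, "x": -0.005, "y": 0, "z": 0, "ax": 0, "ay": 0, "az": 0},
  {"claw": 0.03, "x": -0.012, "y": 0, "z": 0, "ax": 0, "ay": 0, "az": 0},
  {"claw": 0.03, "x": -0.015, "y": 0, "z": 0, "ax": 0, "ay": 0, "az": 0},
  {"claw": 0.03, "x": -0.015, "y": 0, "z": 0, "ax": 0, "ay": 0, "az": 0},
  {"claw": 0.03, "x": -0.015, "y": 0, "z": 0, "ax": 0, "ay": 0, "az": 0},
  {"claw": 0.03, "x": -0.015, "y": 0, "z": 0, "ax": 0, "ay": 0, "az": 0},
  {"claw": 0.03, "x": 0, "y": 0, "z": -0.02, "ax": 0, "ay": 0, "az": 0},
  {"claw": 0.03, "x": 0, "y": 0, "z": -0.02, "ax": 0, "ay": 0, "az": 0},
])

```text
time_s: 5.45
position: [0.486, 0.0486, 0.1436]
orientation: [[-0.033, 0.999, -0.002], [0.999, 0.033, -0.0], [-0.0, -0.002, -1.0]]
ft_force: [0.3, -0.9, -0.7]
width: 0.042
```

```bash
python3 - <<'E'
from h import *
obs();snap("wrist","w4.png");snap("top","t4.png")
a=cv2.imread("pics/w4.png");b=cv2.imread("pics/t4.png")[150:310,130:390]
cv2.imwrite("pics/c4.png",np.hstack([cv2.resize(a,(400,300)),cv2.resize(b,(400,246))[:300] if 0 else cv2.resize(b,(400,300))]))
z=np.load("pics/t4.npz");p,P=z["p"],z["P"];hsv=cv2.cvtColor(p,cv2.COLOR_RGB2HSV)
red=((hsv[...,0]<6)|(hsv[...,0]>174))&(hsv[...,1]>150)&(P[...,1]<.1)&(P[...,1]>-.3)&(P[...,0]>.3);print(cv2.minAreaRect(P[red][:,:2].astype(np.float32)))
E
```

```text
5.45 [0.486  0.0486 0.1436] [[-0.033, 0.999, -0.002], [0.999, 0.033, -0.0], [-0.0, -0.002, -1.0]] [ 0.3 -0.9 -0.7] 0.042 [-0.06 -0.05  1.94 -0.    1.26 -0.09]
((0.450553834438324, -0.0646727979183197), (0.2644498944282532, 0.2646062970161438), 4.487224102020264)
```

View pics/c4.png

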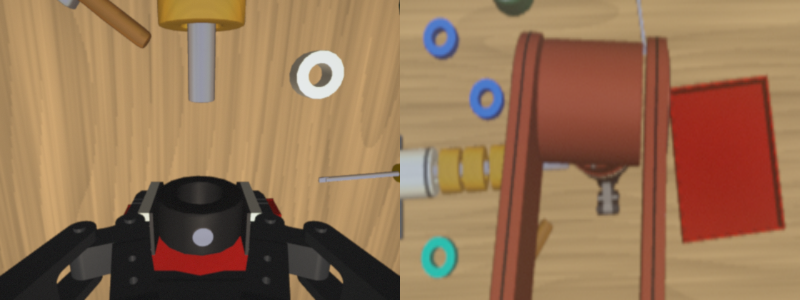

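move_arm([
  {"claw": 0.03, "x": -0.02, "y": -0.0035, "z": 0, "ax": 0, "ay": 0, "az": 0},
  {"claw": 0.03, "x": -0.04, "y": -0.0065, "z": 0, "ax": 0, "ay": 0, "az": 0},
  {"claw": 0.03, "x": -0.045, "y": -0.0075, "z": 0, "ax": 0, "ay": 0, "az": 0},
  {"claw": 0.03, "x": -0.045, "y": -0.0075, "z": 0, "ax": 0, "ay": 0, "az": 0},
  {"claw": 0.03, "x": -0.04, "y": -0.006, "z": 0, "ax": 0, "ay": 0, "az": 0},
  {"claw": 0.03, "x": -0.0265, "y": -0.0035, "z": 0, "ax": 0, "ay": 0, "az": 0},
  {"claw": 0.03, "x": 0, "y": 0, "z": 0.02, "ax": 0, "ay": 0, "az": 0},
  {"claw": 0.03, "x": 0, "y": 0, "z": 0.03, "ax": 0, "ay": 0, "az": 0},
  {"claw": 0.03, "x": 0, "y": 0, "z": 0.03, "ax": 0, "ay": 0, "az": 0},
  {"claw": 0.03, "x": 0, "y": 0, "z": 0.02, "ax": 0, "ay": 0, "az": 0},
])

```text
time_s: 6.55
position: [0.4579, -0.1671, 0.0408]
orientation: [[-0.034, 0.999, -0.003], [0.999, 0.034, 0.002], [0.002, -0.003, -1.0]]
ft_force: [0.2, 0.9, -1.9]
width: 0.042
```

```bash
cat >> h.py <<'E'
def tray(n="scene",save=None,hi=.05):
    p,P,*_=snap(n,save);hsv=cv2.cvtColor(p,cv2.COLOR_RGB2HSV)
    red=((hsv[...,0]<6)|(hsv[...,0]>174))&(hsv[...,1]>150)&(P[...,1]<.15)&(P[...,1]>-.35)&(P[...,0]>.3)&(P[...,2]<hi)
    print("tray",cv2.minAreaRect(P[red][:,:2].astype(np.float32)))
E
python3 -c "
from h import *
go(.459,-.169,-.008,2)
tray(save='s5.png')"
```

```text
6.55 [ 0.4579 -0.1671  0.0408] [[-0.034, 0.999, -0.003], [0.999, 0.034, 0.002], [0.002, -0.003, -1.0]] [ 0.2  0.9 -1.9] 0.042 [-0.51  0.09  2.01 -0.    1.05 -0.55]
turn deg [-0.18 -0.1  -0.02] shift mm [-2.   1.  48.8]
tray ((0.4962157607078552, -0.12123355269432068), (0.19700178503990173, 0.14937254786491394), 4.545238494873047)
```

move_arm([
  {"claw": 0.03, "x": 0, "y": 0, "z": 0.02, "ax": 0, "ay": 0, "az": 0},
  {"claw": 0.03, "x": 0, "y": 0, "z": 0.02, "ax": 0, "ay": 0, "az": 0},
  {"claw": 0.03, "x": 0, "y": 0, "z": 0.006, "ax": 0, "ay": 0, "az": 0},
  {"claw": 0.055, "x": 0, "y": 0, "z": 0, "ax": 0, "ay": 0, "az": 0},
  {"claw": 0.058, "x": 0, "y": 0, "z": 0, "ax": 0, "ay": 0, "az": 0},
  {"claw": 0.058, "x": 0, "y": 0, "z": 0, "ax": 0, "ay": 0, "az": 0},
  {"claw": 0.058, "x": 0, "y": 0, "z": -0.03, "ax": 0, "ay": 0, "az": 0},
  {"claw": 0.058, "x": 0, "y": 0, "z": -0.04, "ax": 0, "ay": 0, "az": 0},
  {"claw": 0.058, "x": 0, "y": 0, "z": -0.04, "ax": 0, "ay": 0, "az": 0},
  {"claw": 0.07, "x": 0, "y": 0, "z": -0.04, "ax": 0, "ay": 0, "az": 0},
])

```text
time_s: 7.6
position: [0.4603, -0.1676, 0.1508]
orientation: [[-0.035, 0.999, 0.002], [0.999, 0.035, -0.001], [-0.001, 0.002, -1.0]]
ft_force: [0.6, -0.6, 0.2]
width: 0.0696
```

```bash
python3 -c "
from h import *
go(.4835,.157,.2,2)
tray(save='s6.png')
a=cv2.imread('pics/s6.png')[170:300,160:400];cv2.imwrite('pics/c6.png',cv2.resize(a,(800,433)))"
```

```text
7.6 [ 0.4603 -0.1676  0.1508] [[-0.035, 0.999, 0.002], [0.999, 0.035, -0.001], [-0.001, 0.002, -1.0]] [ 0.6 -0.6  0.2] 0.0696 [-0.51 -0.06  1.93 -0.    1.27 -0.55]
turn deg [0.09 0.06 0.01] shift mm [323.6  34.5 -49.2]
tray ((0.495680570602417, -0.12110363692045212), (0.19848141074180603, 0.1492888331413269), 4.661811351776123)
```

View pics/c6.png

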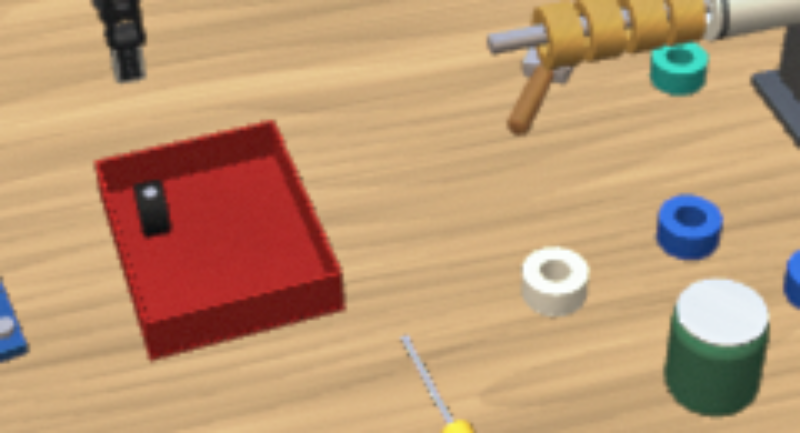

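move_arm([
  {"claw": 0.072, "x": 0.02, "y": 0.002, "z": -0.025, "ax": 0, "ay": 0, "az": 0},
  {"claw": 0.072, "x": 0.035, "y": 0.004, "z": -0.02, "ax": 0, "ay": 0, "az": 0},
  {"claw": 0.072, "x": 0.045, "y": 0.005, "z": 0, "ax": 0, "ay": 0, "az": 0},
  {"claw": 0.072, "x": 0.045, "y": 0.005, "z": 0, "ax": 0, "ay": 0, "az": 0},
  {"claw": 0.072, "x": 0.045, "y": 0.005, "z": 0, "ax": 0, "ay": 0, "az": 0},
  {"claw": 0.072, "x": 0.045, "y": 0.005, "z": 0, "ax": 0, "ay": 0, "az": 0},
  {"claw": 0.072, "x": 0.045, "y": 0.0045, "z": 0, "ax": 0, "ay": 0, "az": 0},
  {"claw": 0.072, "x": 0.028, "y": 0.003, "z": 0, "ax": 0, "ay": 0, "az": 0},
  {"claw": 0.072, "x": 0.0156, "y": 0.001, "z": 0, "ax": 0, "ay": 0, "az": 0},
  {"claw": 0.072, "x": 0, "y": 0, "z": 0, "ax": 0, "ay": 0, "az": 0},
])

```text
time_s: 8.65
position: [0.4833, 0.1592, 0.1939]
orientation: [[-0.038, 0.999, 0.002], [0.999, 0.038, 0.001], [0.001, 0.002, -1.0]]
ft_force: [-0.1, -0.1, 0.0]
width: 0.0722
```

```bash
python3 -c "
from h import *
go(.484,.157,.098,2)"
```

```text
8.65 [0.4833 0.1592 0.1939] [[-0.038, 0.999, 0.002], [0.999, 0.038, 0.001], [0.001, 0.002, -1.0]] [-0.1 -0.1  0. ] 0.0722 [ 0.16 -0.05  1.84  0.    1.35  0.12]
turn deg [ 0.09 -0.04  0.19] shift mm [-2.2  0.6 95.9]
```

move_arm([
  {"claw": 0.072, "x": -0.001, "y": 0.0005, "z": 0.03, "ax": 0, "ay": 0, "az": 0},
  {"claw": 0.072, "x": 0, "y": 0, "z": 0.04, "ax": 0, "ay": 0, "az": 0},
  {"claw": 0.072, "x": 0, "y": 0, "z": 0.026, "ax": 0, "ay": 0, "az": 0},
  {"claw": 0.04, "x": 0, "y": 0, "z": 0, "ax": 0, "ay": 0, "az": 0},
  {"claw": 0.035, "x": 0, "y": 0, "z": 0, "ax": 0, "ay": 0, "az": 0},
  {"claw": 0.035, "x": 0, "y": 0, "z": 0, "ax": 0, "ay": 0, "az": 0},
  {"claw": 0.035, "x": 0, "y": 0, "z": 0, "ax": 0, "ay": 0, "az": 0},
  {"claw": 0.035, "x": 0, "y": 0, "z": 0, "ax": 0, "ay": 0, "az": 0},
])

```text
time_s: 9.45
position: [0.4846, 0.1562, 0.0982]
orientation: [[-0.035, 0.999, 0.002], [0.999, 0.035, 0.0], [0.0, 0.002, -1.0]]
ft_force: [0.3, -0.4, -2.5]
width: 0.048
```

move_arm([
  {"claw": 0.035, "x": 0, "y": 0, "z": -0.004, "ax": 0, "ay": 0, "az": 0},
  {"claw": 0.035, "x": -0.005, "y": 0, "z": 0, "ax": 0, "ay": 0, "az": 0},
  {"claw": 0.035, "x": -0.015, "y": 0, "z": 0, "ax": 0, "ay": 0, "az": 0},
  {"claw": 0.035, "x": -0.015, "y": 0, "z": 0, "ax": 0, "ay": 0, "az": 0},
  {"claw": 0.035, "x": -0.015, "y": 0, "z": 0, "ax": 0, "ay": 0, "az": 0},
  {"claw": 0.035, "x": -0.02, "y": 0, "z": 0, "ax": 0, "ay": 0, "az": 0},
  {"claw": 0.035, "x": -0.02, "y": 0, "z": 0, "ax": 0, "ay": 0, "az": 0},
  {"claw": 0.035, "x": -0.02, "y": 0, "z": 0, "ax": 0, "ay": 0, "az": 0},
  {"claw": 0.035, "x": -0.01, "y": 0, "z": -0.02, "ax": 0, "ay": 0, "az": 0},
  {"claw": 0.035, "x": 0, "y": 0, "z": -0.03, "ax": 0, "ay": 0, "az": 0},
])

```text
time_s: 10.45
position: [0.4858, 0.0339, 0.1493]
orientation: [[-0.033, 0.999, -0.005], [0.999, 0.033, -0.0], [-0.0, -0.005, -1.0]]
ft_force: [0.3, 0.1, -1.4]
width: 0.0481
```

```bash
python3 -c "
from h import *
go(.46,-.12,.148,2)
tray('top')
snap('wrist','w7.png')"
```

```text
10.45 [0.4858 0.0339 0.1493] [[-0.033, 0.999, -0.005], [0.999, 0.033, -0.0], [-0.0, -0.005, -1.0]] [ 0.3  0.1 -1.4] 0.0481 [-0.09 -0.06  1.93 -0.    1.27 -0.12]
turn deg [-0.3   0.01 -0.13] shift mm [-152.9  -31.2    1.3]
tray ((0.49470254778862, -0.11977647989988327), (0.1857977658510208, 0.14697133004665375), 4.687901496887207)
```

move_arm([
  {"claw": 0.035, "x": -0.02, "y": -0.0045, "z": 0, "ax": 0, "ay": 0, "az": 0},
  {"claw": 0.035, "x": -0.036, "y": -0.008, "z": 0, "ax": 0, "ay": 0, "az": 0},
  {"claw": 0.035, "x": -0.04, "y": -0.009, "z": 0, "ax": 0, "ay": 0, "az": 0},
  {"claw": 0.035, "x": -0.036, "y": -0.008, "z": 0, "ax": 0, "ay": 0, "az": 0},
  {"claw": 0.035, "x": -0.024, "y": -0.0055, "z": 0, "ax": 0, "ay": 0, "az": 0},
  {"claw": 0.035, "x": 0, "y": 0, "z": 0.025, "ax": 0, "ay": 0, "az": 0},
  {"claw": 0.035, "x": 0, "y": 0, "z": 0.04, "ax": 0, "ay": 0, "az": 0},
  {"claw": 0.035, "x": 0, "y": 0, "z": 0.04, "ax": 0, "ay": 0, "az": 0},
  {"claw": 0.035, "x": 0, "y": 0, "z": 0.035, "ax": 0, "ay": 0, "az": 0},
  {"claw": 0.035, "x": 0, "y": 0, "z": 0.015, "ax": 0, "ay": 0, "az": 0},
])

```text
time_s: 11.55
position: [0.4544, -0.1198, -0.0085]
orientation: [[-0.035, 0.999, -0.006], [0.999, 0.035, 0.003], [0.003, -0.006, -1.0]]
ft_force: [-0.6, 0.3, -2.4]
width: 0.0479
```

move_arm([
  {"claw": 0.035, "x": 0, "y": 0, "z": 0, "ax": 0, "ay": 0, "az": 0},
  {"claw": 0.06, "x": 0, "y": 0, "z": 0, "ax": 0, "ay": 0, "az": 0},
  {"claw": 0.062, "x": 0, "y": 0, "z": 0, "ax": 0, "ay": 0, "az": 0},
  {"claw": 0.062, "x": 0, "y": 0, "z": 0, "ax": 0, "ay": 0, "az": 0},
  {"claw": 0.062, "x": 0, "y": 0, "z": -0.03, "ax": 0, "ay": 0, "az": 0},
  {"claw": 0.062, "x": 0, "y": 0, "z": -0.04, "ax": 0, "ay": 0, "az": 0},
  {"claw": 0.062, "x": 0, "y": 0, "z": -0.04, "ax": 0, "ay": 0, "az": 0},
  {"claw": 0.072, "x": 0, "y": 0, "z": -0.045, "ax": 0, "ay": 0, "az": 0},
  {"claw": 0.072, "x": 0, "y": 0, "z": -0.04, "ax": 0, "ay": 0, "az": 0},
  {"claw": 0.072, "x": 0, "y": 0, "z": 0, "ax": 0, "ay": 0, "az": 0},
])

```text
time_s: 12.55
position: [0.4628, -0.1228, 0.1994]
orientation: [[-0.035, 0.999, 0.013], [0.999, 0.035, -0.006], [-0.007, 0.013, -1.0]]
ft_force: [0.2, -0.3, 0.2]
width: 0.0718
```

```bash
cat >> h.py <<'E'
def parts(n="scene"):
    "brass + dark blobs in tray, brass on axle"
    p,P,*_=snap(n);hsv=cv2.cvtColor(p,cv2.COLOR_RGB2HSV)
    b=(hsv[...,0]>12)&(hsv[...,0]<30)&(hsv[...,1]>150)
    for nm,mm in(("brass tray",b&(P[...,2]>.008)),("dark tray",(p.max(-1)<60)&(P[...,2]>.008))):
        m=mm&(P[...,1]<-.03)&(P[...,1]>-.23)&(P[...,0]>.38)&(P[...,0]<.62)&(P[...,2]<.1)
        k,l,s,c=cv2.connectedComponentsWithStats(m.astype(np.uint8))
        for i in range(1,k):
            if s[i,4]>15:q=P[l==i];print(nm,s[i,4],q.min(0).round(3),q.max(0).round(3))
    m=b&(P[...,2]>.15)&(P[...,1]>.12)&(P[...,1]<.3);h,_=np.histogram(P[m][:,1],np.arange(.12,.3,.003));print("axle brass",[round(.12+.003*i,3) for i in range(len(h)) if (h[i]>8)!=(h[i-1]>8)])
E
python3 -c "
from h import *
go(.483,.190,.194,2)
tray();parts()"
```

```text
12.55 [ 0.4628 -0.1228  0.1994] [[-0.035, 0.999, 0.013], [0.999, 0.035, -0.006], [-0.007, 0.013, -1.0]] [ 0.2 -0.3  0.2] 0.0718 [-0.42 -0.14  1.92 -0.    1.36 -0.46]
turn deg [0.75 0.37 0.02] shift mm [311.9  31.1   5.4]
tray ((0.4959444999694824, -0.12111146748065948), (0.19716639816761017, 0.1492491513490677), 4.655605316162109)
brass tray 98 [ 0.448 -0.132  0.014] [ 0.491 -0.106  0.051]
dark tray 107 [ 0.448 -0.175  0.013] [ 0.487 -0.155  0.051]
axle brass [0.174, 0.18, 0.21, 0.222, 0.243, 0.246, 0.255, 0.258]
```

move_arm([
  {"claw": 0.072, "x": 0.02, "y": 0.002, "z": 0, "ax": 0, "ay": 0, "az": 0},
  {"claw": 0.072, "x": 0.04, "y": 0.004, "z": 0, "ax": 0, "ay": 0, "az": 0},
  {"claw": 0.072, "x": 0.045, "y": 0.0045, "z": 0, "ax": 0, "ay": 0, "az": 0},
  {"claw": 0.072, "x": 0.045, "y": 0.0045, "z": 0, "ax": 0, "ay": 0, "az": 0},
  {"claw": 0.072, "x": 0.045, "y": 0.0045, "z": 0, "ax": 0, "ay": 0, "az": 0},
  {"claw": 0.072, "x": 0.045, "y": 0.004, "z": 0, "ax": 0, "ay": 0, "az": 0},
  {"claw": 0.072, "x": 0.04, "y": 0.003, "z": 0, "ax": 0, "ay": 0, "az": 0},
  {"claw": 0.072, "x": 0.02, "y": 0.002, "z": 0, "ax": 0, "ay": 0, "az": 0},
  {"claw": 0.072, "x": 0.011, "y": 0.001, "z": 0, "ax": 0, "ay": 0, "az": 0},
  {"claw": 0.072, "x": 0, "y": 0, "z": 0, "ax": 0, "ay": 0, "az": 0},
])

```text
time_s: 13.65
position: [0.4762, 0.1916, 0.1898]
orientation: [[-0.037, 0.999, -0.002], [0.999, 0.037, -0.001], [-0.0, -0.002, -1.0]]
ft_force: [-0.3, -0.6, 0.1]
width: 0.0721
```

```bash
python3 -c "
from h import *
go(.483,.1895,.098,2)
p,P,*_=snap('wrist');hsv=cv2.cvtColor(p,cv2.COLOR_RGB2HSV)
b=(hsv[...,0]>12)&(hsv[...,0]<30)&(hsv[...,1]>120)&(P[...,2]>.165)&(P[...,1]<.3);h,_=np.histogram(P[b][:,1],np.arange(.15,.3,.002));print([(round(.15+.002*i,3),int(v)) for i,v in enumerate(h)])"
```

```text
13.65 [0.4762 0.1916 0.1898] [[-0.037, 0.999, -0.002], [0.999, 0.037, -0.001], [-0.0, -0.002, -1.0]] [-0.3 -0.6  0.1] 0.0721 [ 0.23 -0.03  1.83 -0.    1.35  0.19]
turn deg [-0.12  0.03  0.11] shift mm [-2.3  6.7 91.8]
[(0.15, 0), (0.152, 0), (0.154, 0), (0.156, 0), (0.158, 0), (0.16, 0), (0.162, 0), (0.164, 0), (0.166, 0), (0.168, 0), (0.17, 0), (0.172, 0), (0.174, 0), (0.176, 2), (0.178, 114), (0.18, 182), (0.182, 183), (0.184, 181), (0.186, 176), (0.188, 181), (0.19, 190), (0.192, 184), (0.194, 188), (0.196, 199), (0.198, 188), (0.2, 197), (0.202, 252), (0.204, 42), (0.206, 52), (0.208, 0), (0.21, 0), (0.212, 102), (0.214, 212), (0.216, 205), (0.218, 212), (0.22, 216), (0.222, 209), (0.224, 213), (0.226, 221), (0.228, 222), (0.23, 225), (0.232, 223), (0.234, 222), (0.236, 239), (0.238, 83), (0.24, 0), (0.242, 10), (0.244, 197), (0.246, 237), (0.248, 237), (0.25, 250), (0.252, 243), (0.254, 246), (0.256, 247), (0.258, 252), (0.26, 254), (0.262, 256), (0.264, 262), (0.266, 256), (0.268, 199), (0.27, 11), (0.272, 0), (0.274, 0), (0.276, 0), (0.278, 0), (0.28, 0), (0.282, 0), (0.284, 0), (0.286, 0), (0.288, 0), (0.29, 0), (0.292, 0), (0.294, 0), (0.296, 0)]
```

move_arm([
  {"claw": 0.072, "x": -0.0005, "y": 0.0065, "z": 0.02, "ax": 0, "ay": 0, "az": 0},
  {"claw": 0.072, "x": 0, "y": 0, "z": 0.04, "ax": 0, "ay": 0, "az": 0},
  {"claw": 0.072, "x": 0, "y": 0, "z": 0.032, "ax": 0, "ay": 0, "az": 0},
  {"claw": 0.04, "x": 0, "y": 0, "z": 0, "ax": 0, "ay": 0, "az": 0},
  {"claw": 0.035, "x": 0, "y": 0, "z": 0, "ax": 0, "ay": 0, "az": 0},
  {"claw": 0.035, "x": 0, "y": 0, "z": 0, "ax": 0, "ay": 0, "az": 0},
  {"claw": 0.035, "x": 0, "y": 0, "z": 0, "ax": 0, "ay": 0, "az": 0},
  {"claw": 0.035, "x": 0, "y": 0, "z": -0.004, "ax": 0, "ay": 0, "az": 0},
  {"claw": 0.035, "x": 0, "y": 0, "z": 0, "ax": 0, "ay": 0, "az": 0},
])

```text
time_s: 14.6
position: [0.4845, 0.1909, 0.1045]
orientation: [[-0.035, 0.999, 0.002], [0.999, 0.035, 0.001], [0.0, 0.002, -1.0]]
ft_force: [0.6, 0.7, -2.2]
width: 0.0475
```

move_arm([
  {"claw": 0.035, "x": -0.005, "y": 0, "z": 0, "ax": 0, "ay": 0, "az": 0},
  {"claw": 0.035, "x": -0.015, "y": 0, "z": 0, "ax": 0, "ay": 0, "az": 0},
  {"claw": 0.035, "x": -0.02, "y": 0, "z": 0, "ax": 0, "ay": 0, "az": 0},
  {"claw": 0.035, "x": -0.02, "y": 0, "z": 0, "ax": 0, "ay": 0, "az": 0},
  {"claw": 0.035, "x": -0.02, "y": 0, "z": 0, "ax": 0, "ay": 0, "az": 0},
  {"claw": 0.035, "x": -0.025, "y": 0, "z": 0, "ax": 0, "ay": 0, "az": 0},
  {"claw": 0.035, "x": -0.025, "y": 0, "z": 0, "ax": 0, "ay": 0, "az": 0},
  {"claw": 0.035, "x": -0.025, "y": 0, "z": 0, "ax": 0, "ay": 0, "az": 0},
  {"claw": 0.035, "x": -0.01, "y": 0, "z": -0.02, "ax": 0, "ay": 0, "az": 0},
  {"claw": 0.035, "x": 0, "y": 0, "z": -0.03, "ax": 0, "ay": 0, "az": 0},
])

```text
time_s: 15.6
position: [0.4871, 0.0233, 0.1513]
orientation: [[-0.032, 0.999, -0.005], [0.999, 0.032, -0.0], [-0.0, -0.005, -1.0]]
ft_force: [1.0, 0.1, -2.0]
width: 0.048
```

```bash
python3 -c "
from h import *
go(.4525,-.079,.148,2)
tray('top')"
```

```text
15.6 [0.4871 0.0233 0.1513] [[-0.032, 0.999, -0.005], [0.999, 0.032, -0.0], [-0.0, -0.005, -1.0]] [ 1.   0.1 -2. ] 0.048 [-0.11 -0.06  1.93 -0.    1.28 -0.15]
turn deg [-0.3   0.   -0.15] shift mm [-101.   -38.1    3.3]
tray ((0.4952162206172943, -0.12911531329154968), (0.1859302520751953, 0.1290561705827713), 4.355350971221924)
```

move_arm([
  {"claw": 0.035, "x": -0.02, "y": -0.0075, "z": 0, "ax": 0, "ay": 0, "az": 0},
  {"claw": 0.035, "x": -0.03, "y": -0.0115, "z": 0, "ax": 0, "ay": 0, "az": 0},
  {"claw": 0.035, "x": -0.03, "y": -0.0115, "z": 0, "ax": 0, "ay": 0, "az": 0},
  {"claw": 0.035, "x": -0.02, "y": -0.0075, "z": 0, "ax": 0, "ay": 0, "az": 0},
  {"claw": 0.035, "x": -0.001, "y": 0, "z": 0.01, "ax": 0, "ay": 0, "az": 0},
  {"claw": 0.035, "x": 0, "y": 0, "z": 0.03, "ax": 0, "ay": 0, "az": 0},
  {"claw": 0.035, "x": 0, "y": 0, "z": 0.04, "ax": 0, "ay": 0, "az": 0},
  {"claw": 0.035, "x": 0, "y": 0, "z": 0.04, "ax": 0, "ay": 0, "az": 0},
  {"claw": 0.035, "x": 0, "y": 0, "z": 0.025, "ax": 0, "ay": 0, "az": 0},
  {"claw": 0.035, "x": 0, "y": 0, "z": 0.012, "ax": 0, "ay": 0, "az": 0},
])

```text
time_s: 16.65
position: [0.4521, -0.0753, -0.0073]
orientation: [[-0.035, 0.999, -0.005], [0.999, 0.035, 0.002], [0.002, -0.005, -1.0]]
ft_force: [-0.5, -0.4, -1.8]
width: 0.0482
```

move_arm([
  {"claw": 0.035, "x": 0, "y": 0, "z": 0, "ax": 0, "ay": 0, "az": 0},
  {"claw": 0.06, "x": 0, "y": 0, "z": 0, "ax": 0, "ay": 0, "az": 0},
  {"claw": 0.062, "x": 0, "y": 0, "z": 0, "ax": 0, "ay": 0, "az": 0},
  {"claw": 0.062, "x": 0, "y": 0, "z": 0, "ax": 0, "ay": 0, "az": 0},
  {"claw": 0.062, "x": 0, "y": 0, "z": -0.03, "ax": 0, "ay": 0, "az": 0},
  {"claw": 0.062, "x": 0, "y": 0, "z": -0.04, "ax": 0, "ay": 0, "az": 0},
  {"claw": 0.062, "x": 0, "y": 0, "z": -0.04, "ax": 0, "ay": 0, "az": 0},
  {"claw": 0.072, "x": 0, "y": 0, "z": -0.045, "ax": 0, "ay": 0, "az": 0},
  {"claw": 0.072, "x": 0, "y": 0, "z": -0.04, "ax": 0, "ay": 0, "az": 0},
  {"claw": 0.072, "x": 0, "y": 0, "z": 0, "ax": 0, "ay": 0, "az": 0},
])

```text
time_s: 17.65
position: [0.4593, -0.078, 0.1992]
orientation: [[-0.035, 0.999, 0.013], [0.999, 0.035, -0.005], [-0.005, 0.013, -1.0]]
ft_force: [0.7, -0.3, 0.1]
width: 0.072
```

```bash
python3 -c "
from h import *
go(.483,.225,.194,2)
tray();parts()"
```

```text
17.65 [ 0.4593 -0.078   0.1992] [[-0.035, 0.999, 0.013], [0.999, 0.035, -0.005], [-0.005, 0.013, -1.0]] [ 0.7 -0.3  0.1] 0.072 [-0.34 -0.18  1.95 -0.    1.36 -0.37]
turn deg [0.76 0.3  0.01] shift mm [302.   34.3   5.2]
tray ((0.49568915367126465, -0.1206609308719635), (0.19719353318214417, 0.1503017544746399), 4.748354911804199)
brass tray 111 [ 0.415 -0.091  0.014] [ 0.456 -0.063  0.055]
brass tray 102 [ 0.451 -0.132  0.015] [ 0.492 -0.106  0.056]
dark tray 110 [ 0.454 -0.175  0.015] [ 0.488 -0.155  0.051]
axle brass [0.21, 0.216, 0.219, 0.222, 0.243, 0.246]
```

move_arm([
  {"claw": 0.072, "x": 0.02, "y": 0.003, "z": 0, "ax": 0, "ay": 0, "az": 0},
  {"claw": 0.072, "x": 0.04, "y": 0.005, "z": 0, "ax": 0, "ay": 0, "az": 0},
  {"claw": 0.072, "x": 0.045, "y": 0.006, "z": 0, "ax": 0, "ay": 0, "az": 0},
  {"claw": 0.072, "x": 0.045, "y": 0.006, "z": 0, "ax": 0, "ay": 0, "az": 0},
  {"claw": 0.072, "x": 0.045, "y": 0.006, "z": 0, "ax": 0, "ay": 0, "az": 0},
  {"claw": 0.072, "x": 0.045, "y": 0.005, "z": 0, "ax": 0, "ay": 0, "az": 0},
  {"claw": 0.072, "x": 0.035, "y": 0.004, "z": 0, "ax": 0, "ay": 0, "az": 0},
  {"claw": 0.072, "x": 0.018, "y": 0.002, "z": 0, "ax": 0, "ay": 0, "az": 0},
  {"claw": 0.072, "x": 0.008, "y": 0.001, "z": 0, "ax": 0, "ay": 0, "az": 0},
  {"claw": 0.072, "x": 0, "y": 0, "z": 0, "ax": 0, "ay": 0, "az": 0},
])

```text
time_s: 18.75
position: [0.4815, 0.2259, 0.1897]
orientation: [[-0.036, 0.999, -0.002], [0.999, 0.036, -0.001], [-0.001, -0.002, -1.0]]
ft_force: [-0.8, 0.2, -0.5]
width: 0.0722
```

```bash
python3 -c "
from h import *
go(.4825,.225,.098,2)"
```

```text
18.75 [0.4815 0.2259 0.1897] [[-0.036, 0.999, -0.002], [0.999, 0.036, -0.001], [-0.001, -0.002, -1.0]] [-0.8  0.2 -0.5] 0.0722 [ 0.29  0.01  1.79 -0.    1.35  0.25]
turn deg [-0.13  0.04  0.08] shift mm [-1.   1.  91.7]
```

move_arm([
  {"claw": 0.072, "x": -0.0005, "y": 0.001, "z": 0.02, "ax": 0, "ay": 0, "az": 0},
  {"claw": 0.072, "x": 0, "y": 0, "z": 0.04, "ax": 0, "ay": 0, "az": 0},
  {"claw": 0.072, "x": 0, "y": 0, "z": 0.032, "ax": 0, "ay": 0, "az": 0},
  {"claw": 0.04, "x": 0, "y": 0, "z": 0, "ax": 0, "ay": 0, "az": 0},
  {"claw": 0.035, "x": 0, "y": 0, "z": 0, "ax": 0, "ay": 0, "az": 0},
  {"claw": 0.035, "x": 0, "y": 0, "z": 0, "ax": 0, "ay": 0, "az": 0},
  {"claw": 0.035, "x": 0, "y": 0, "z": 0, "ax": 0, "ay": 0, "az": 0},
  {"claw": 0.035, "x": 0, "y": 0, "z": -0.004, "ax": 0, "ay": 0, "az": 0},
  {"claw": 0.035, "x": 0, "y": 0, "z": 0, "ax": 0, "ay": 0, "az": 0},
])

```text
time_s: 19.65
position: [0.484, 0.2254, 0.1043]
orientation: [[-0.035, 0.999, 0.002], [0.999, 0.035, 0.0], [0.0, 0.002, -1.0]]
ft_force: [-0.3, 0.1, -2.6]
width: 0.0479
```

move_arm([
  {"claw": 0.035, "x": -0.01, "y": 0, "z": 0, "ax": 0, "ay": 0, "az": 0},
  {"claw": 0.035, "x": -0.02, "y": 0, "z": 0, "ax": 0, "ay": 0, "az": 0},
  {"claw": 0.035, "x": -0.025, "y": 0, "z": 0, "ax": 0, "ay": 0, "az": 0},
  {"claw": 0.035, "x": -0.025, "y": 0, "z": 0, "ax": 0, "ay": 0, "az": 0},
  {"claw": 0.035, "x": -0.025, "y": 0, "z": 0, "ax": 0, "ay": 0, "az": 0},
  {"claw": 0.035, "x": -0.025, "y": 0, "z": 0, "ax": 0, "ay": 0, "az": 0},
  {"claw": 0.035, "x": -0.025, "y": 0, "z": 0, "ax": 0, "ay": 0, "az": 0},
  {"claw": 0.035, "x": -0.025, "y": 0, "z": 0, "ax": 0, "ay": 0, "az": 0},
  {"claw": 0.035, "x": -0.02, "y": 0, "z": -0.02, "ax": 0, "ay": 0, "az": 0},
  {"claw": 0.035, "x": 0, "y": 0, "z": -0.03, "ax": 0, "ay": 0, "az": 0},
])

```text
time_s: 20.65
position: [0.4884, 0.0226, 0.1516]
orientation: [[-0.032, 0.999, -0.005], [0.999, 0.032, -0.001], [-0.001, -0.005, -1.0]]
ft_force: [1.4, 1.1, -1.3]
width: 0.0481
```

```bash
python3 -c "
from h import *
go(.542,-.160,.148,2)
tray('scene')"
```

```text
20.65 [0.4884 0.0226 0.1516] [[-0.032, 0.999, -0.005], [0.999, 0.032, -0.001], [-0.001, -0.005, -1.0]] [ 1.4  1.1 -1.3] 0.0481 [-0.11 -0.06  1.93 -0.    1.28 -0.15]
turn deg [-0.26  0.03 -0.15] shift mm [-184.4   47.2    3.6]
tray ((0.4960007965564728, -0.1211172565817833), (0.196639284491539, 0.14938585460186005), 4.629222869873047)
```

move_arm([
  {"claw": 0.035, "x": -0.02, "y": 0.005, "z": 0, "ax": 0, "ay": 0, "az": 0},
  {"claw": 0.035, "x": -0.04, "y": 0.01, "z": 0, "ax": 0, "ay": 0, "az": 0},
  {"claw": 0.035, "x": -0.045, "y": 0.012, "z": 0, "ax": 0, "ay": 0, "az": 0},
  {"claw": 0.035, "x": -0.045, "y": 0.012, "z": 0, "ax": 0, "ay": 0, "az": 0},
  {"claw": 0.035, "x": -0.034, "y": 0.008, "z": 0, "ax": 0, "ay": 0, "az": 0},
  {"claw": 0.035, "x": 0, "y": 0, "z": 0.025, "ax": 0, "ay": 0, "az": 0},
  {"claw": 0.035, "x": 0, "y": 0, "z": 0.04, "ax": 0, "ay": 0, "az": 0},
  {"claw": 0.035, "x": 0, "y": 0, "z": 0.04, "ax": 0, "ay": 0, "az": 0},
  {"claw": 0.035, "x": 0, "y": 0, "z": 0.035, "ax": 0, "ay": 0, "az": 0},
  {"claw": 0.035, "x": 0, "y": 0, "z": 0.016, "ax": 0, "ay": 0, "az": 0},
])

```text
time_s: 21.7
position: [0.5407, -0.1561, -0.0068]
orientation: [[-0.035, 0.999, -0.005], [0.999, 0.035, 0.002], [0.002, -0.005, -1.0]]
ft_force: [-1.0, 1.7, -2.8]
width: 0.048
```

move_arm([
  {"claw": 0.035, "x": 0, "y": 0, "z": 0, "ax": 0, "ay": 0, "az": 0},
  {"claw": 0.055, "x": 0, "y": 0, "z": 0, "ax": 0, "ay": 0, "az": 0},
  {"claw": 0.058, "x": 0, "y": 0, "z": 0, "ax": 0, "ay": 0, "az": 0},
  {"claw": 0.058, "x": 0, "y": 0, "z": 0, "ax": 0, "ay": 0, "az": 0},
  {"claw": 0.058, "x": 0, "y": 0, "z": -0.03, "ax": 0, "ay": 0, "az": 0},
  {"claw": 0.058, "x": 0, "y": 0, "z": -0.04, "ax": 0, "ay": 0, "az": 0},
  {"claw": 0.062, "x": 0, "y": 0, "z": -0.04, "ax": 0, "ay": 0, "az": 0},
  {"claw": 0.072, "x": 0, "y": 0, "z": -0.045, "ax": 0, "ay": 0, "az": 0},
  {"claw": 0.072, "x": 0, "y": 0, "z": -0.04, "ax": 0, "ay": 0, "az": 0},
  {"claw": 0.072, "x": 0, "y": 0, "z": 0, "ax": 0, "ay": 0, "az": 0},
])

```text
time_s: 22.7
position: [0.5483, -0.1588, 0.2015]
orientation: [[-0.035, 0.999, 0.014], [0.999, 0.035, -0.006], [-0.007, 0.014, -1.0]]
ft_force: [-0.0, 0.1, 1.1]
width: 0.0716
```

```bash
python3 -c "
from h import *
go(.482,.257,.194,2)
tray();parts()"
```

```text
22.7 [ 0.5483 -0.1588  0.2015] [[-0.035, 0.999, 0.014], [0.999, 0.035, -0.006], [-0.007, 0.014, -1.0]] [-0.   0.1  1.1] 0.0716 [-0.42  0.08  1.69 -0.    1.35 -0.46]
turn deg [0.8  0.39 0.02] shift mm [417.9 -51.7   7.5]
tray ((0.4959481954574585, -0.1209711879491806), (0.19655103981494904, 0.1496298760175705), 4.686882495880127)
brass tray 117 [ 0.4   -0.09   0.011] [ 0.46  -0.056  0.051]
brass tray 101 [ 0.45  -0.132  0.014] [ 0.492 -0.106  0.053]
brass tray 101 [ 0.495 -0.171  0.015] [ 0.536 -0.145  0.05 ]
dark tray 54 [ 0.451 -0.175  0.027] [ 0.485 -0.155  0.05 ]
axle brass [0.24, 0.246]
```

move_arm([
  {"claw": 0.072, "x": 0.03, "y": -0.003, "z": 0, "ax": 0, "ay": 0, "az": 0},
  {"claw": 0.072, "x": 0.048, "y": -0.006, "z": 0, "ax": 0, "ay": 0, "az": 0},
  {"claw": 0.072, "x": 0.049, "y": -0.006, "z": 0, "ax": 0, "ay": 0, "az": 0},
  {"claw": 0.072, "x": 0.049, "y": -0.006, "z": 0, "ax": 0, "ay": 0, "az": 0},
  {"claw": 0.072, "x": 0.049, "y": -0.006, "z": 0, "ax": 0, "ay": 0, "az": 0},
  {"claw": 0.072, "x": 0.049, "y": -0.006, "z": 0, "ax": 0, "ay": 0, "az": 0},
  {"claw": 0.072, "x": 0.049, "y": -0.006, "z": 0, "ax": 0, "ay": 0, "az": 0},
  {"claw": 0.072, "x": 0.045, "y": -0.006, "z": 0, "ax": 0, "ay": 0, "az": 0},
  {"claw": 0.072, "x": 0.033, "y": -0.003, "z": 0, "ax": 0, "ay": 0, "az": 0},
  {"claw": 0.072, "x": 0.015, "y": -0.002, "z": 0, "ax": 0, "ay": 0, "az": 0},
])

```text
time_s: 23.8
position: [0.4774, 0.2594, 0.1905]
orientation: [[-0.038, 0.999, -0.002], [0.999, 0.038, -0.0], [-0.0, -0.002, -1.0]]
ft_force: [-0.1, -0.7, 0.2]
width: 0.0721
```

move_arm([
  {"claw": 0.072, "x": 0, "y": 0, "z": 0, "ax": 0, "ay": 0, "az": 0},
  {"claw": 0.072, "x": 0, "y": 0, "z": 0, "ax": 0, "ay": 0, "az": 0},
])

```text
time_s: 24.0
position: [0.4789, 0.2561, 0.1911]
orientation: [[-0.035, 0.999, -0.001], [0.999, 0.035, -0.001], [-0.001, -0.001, -1.0]]
ft_force: [0.2, 0.4, -0.8]
width: 0.0722
```

```bash
python3 -c "
from h import *
go(.481,.257,.098,2)"
```

```text
24.0 [0.4789 0.2561 0.1911] [[-0.035, 0.999, -0.001], [0.999, 0.035, -0.001], [-0.001, -0.001, -1.0]] [ 0.2  0.4 -0.8] 0.0722 [ 0.35  0.04  1.76 -0.    1.35  0.31]
turn deg [-0.08  0.07  0.02] shift mm [ 0.8  2.1 93.1]
```

move_arm([
  {"claw": 0.072, "x": 0, "y": 0.002, "z": 0.02, "ax": 0, "ay": 0, "az": 0},
  {"claw": 0.072, "x": 0, "y": 0, "z": 0.04, "ax": 0, "ay": 0, "az": 0},
  {"claw": 0.072, "x": 0, "y": 0, "z": 0.033, "ax": 0, "ay": 0, "az": 0},
  {"claw": 0.04, "x": 0, "y": 0, "z": 0, "ax": 0, "ay": 0, "az": 0},
  {"claw": 0.035, "x": 0, "y": 0, "z": 0, "ax": 0, "ay": 0, "az": 0},
  {"claw": 0.035, "x": 0, "y": 0, "z": 0, "ax": 0, "ay": 0, "az": 0},
  {"claw": 0.035, "x": 0, "y": 0, "z": 0, "ax": 0, "ay": 0, "az": 0},
  {"claw": 0.035, "x": 0, "y": 0, "z": -0.004, "ax": 0, "ay": 0, "az": 0},
  {"claw": 0.035, "x": 0, "y": 0, "z": 0, "ax": 0, "ay": 0, "az": 0},
  {"claw": 0.035, "x": -0.01, "y": 0, "z": 0, "ax": 0, "ay": 0, "az": 0},
])

```text
time_s: 25.0
position: [0.4819, 0.2478, 0.1038]
orientation: [[-0.036, 0.999, 0.001], [0.999, 0.036, 0.001], [0.001, 0.001, -1.0]]
ft_force: [0.8, -0.4, -1.9]
width: 0.0476
```

move_arm([
  {"claw": 0.035, "x": -0.022, "y": 0, "z": 0, "ax": 0, "ay": 0, "az": 0},
  {"claw": 0.035, "x": -0.025, "y": 0, "z": 0, "ax": 0, "ay": 0, "az": 0},
  {"claw": 0.035, "x": -0.025, "y": 0, "z": 0, "ax": 0, "ay": 0, "az": 0},
  {"claw": 0.035, "x": -0.025, "y": 0, "z": 0, "ax": 0, "ay": 0, "az": 0},
  {"claw": 0.035, "x": -0.025, "y": 0, "z": 0, "ax": 0, "ay": 0, "az": 0},
  {"claw": 0.035, "x": -0.025, "y": 0, "z": 0, "ax": 0, "ay": 0, "az": 0},
  {"claw": 0.035, "x": -0.025, "y": 0, "z": 0, "ax": 0, "ay": 0, "az": 0},
  {"claw": 0.035, "x": -0.025, "y": 0, "z": 0, "ax": 0, "ay": 0, "az": 0},
  {"claw": 0.035, "x": -0.025, "y": 0, "z": -0.01, "ax": 0, "ay": 0, "az": 0},
  {"claw": 0.035, "x": 0, "y": 0, "z": -0.04, "ax": 0, "ay": 0, "az": 0},
])

```text
time_s: 26.0
position: [0.4854, 0.0225, 0.1491]
orientation: [[-0.032, 0.999, -0.01], [0.999, 0.032, -0.0], [-0.0, -0.01, -1.0]]
ft_force: [0.6, 0.7, -3.4]
width: 0.0481
```

```bash
python3 -c "
from h import *
go(.536,-.085,.148,2)
tray('scene');parts();snap('wrist','w9.png')"
```

```text
26.0 [0.4854 0.0225 0.1491] [[-0.032, 0.999, -0.01], [0.999, 0.032, -0.0], [-0.0, -0.01, -1.0]] [ 0.6  0.7 -3.4] 0.0481 [-0.12 -0.06  1.93 -0.    1.28 -0.15]
turn deg [-0.54  0.   -0.16] shift mm [-109.2   46.8    1.1]
tray ((0.49568068981170654, -0.12086645513772964), (0.1977897733449936, 0.15024040639400482), 4.581805229187012)
brass tray 114 [ 0.401 -0.09   0.011] [ 0.459 -0.057  0.053]
brass tray 103 [ 0.452 -0.132  0.014] [ 0.492 -0.106  0.052]
brass tray 100 [ 0.496 -0.171  0.016] [ 0.539 -0.145  0.049]
dark tray 56 [ 0.453 -0.175  0.026] [ 0.483 -0.155  0.051]
axle brass []
```

move_arm([
  {"claw": 0.035, "x": -0.02, "y": 0.008, "z": 0, "ax": 0, "ay": 0, "az": 0},
  {"claw": 0.035, "x": -0.03, "y": 0.014, "z": 0, "ax": 0, "ay": 0, "az": 0},
  {"claw": 0.035, "x": -0.03, "y": 0.014, "z": 0, "ax": 0, "ay": 0, "az": 0},
  {"claw": 0.035, "x": -0.02, "y": 0.008, "z": 0, "ax": 0, "ay": 0, "az": 0},
  {"claw": 0.035, "x": -0.009, "y": 0.003, "z": 0.01, "ax": 0, "ay": 0, "az": 0},
  {"claw": 0.035, "x": 0, "y": 0, "z": 0.03, "ax": 0, "ay": 0, "az": 0},
  {"claw": 0.035, "x": 0, "y": 0, "z": 0.04, "ax": 0, "ay": 0, "az": 0},
  {"claw": 0.035, "x": 0, "y": 0, "z": 0.04, "ax": 0, "ay": 0, "az": 0},
  {"claw": 0.035, "x": 0, "y": 0, "z": 0.023, "ax": 0, "ay": 0, "az": 0},
  {"claw": 0.035, "x": 0, "y": 0, "z": 0.012, "ax": 0, "ay": 0, "az": 0},
])

```text
time_s: 27.15
position: [0.5363, -0.0803, -0.0063]
orientation: [[-0.036, 0.999, -0.007], [0.999, 0.036, 0.002], [0.002, -0.007, -1.0]]
ft_force: [-0.2, 0.1, -1.1]
width: 0.0478
```

move_arm([
  {"claw": 0.035, "x": 0, "y": 0, "z": 0, "ax": 0, "ay": 0, "az": 0},
  {"claw": 0.055, "x": 0, "y": 0, "z": 0, "ax": 0, "ay": 0, "az": 0},
  {"claw": 0.058, "x": 0, "y": 0, "z": 0, "ax": 0, "ay": 0, "az": 0},
  {"claw": 0.058, "x": 0, "y": 0, "z": 0, "ax": 0, "ay": 0, "az": 0},
  {"claw": 0.058, "x": 0, "y": 0, "z": -0.03, "ax": 0, "ay": 0, "az": 0},
  {"claw": 0.058, "x": 0, "y": 0, "z": -0.04, "ax": 0, "ay": 0, "az": 0},
  {"claw": 0.062, "x": 0, "y": 0, "z": -0.04, "ax": 0, "ay": 0, "az": 0},
  {"claw": 0.062, "x": 0, "y": 0, "z": -0.045, "ax": 0, "ay": 0, "az": 0},
  {"claw": 0.05, "x": 0, "y": 0, "z": -0.04, "ax": 0, "ay": 0, "az": 0},
  {"claw": 0.05, "x": 0, "y": 0, "z": 0, "ax": 0, "ay": 0, "az": 0},
])

```text
time_s: 28.15
position: [0.545, -0.0834, 0.2022]
orientation: [[-0.035, 0.999, 0.015], [0.999, 0.035, -0.004], [-0.005, 0.015, -1.0]]
ft_force: [0.8, -0.6, 1.0]
width: 0.0499
```

```bash
python3 - <<'E'
from h import *
tray(save="s10.png");parts()
z=np.load("pics/s10.npz");p,P=z["p"],z["P"];hsv=cv2.cvtColor(p,cv2.COLOR_RGB2HSV)
o=(hsv[...,0]>5)&(hsv[...,0]<18)&(hsv[...,1]>200)&(P[...,1]<-.28)&(P[...,2]>.13);Q=P[o];print("handle",Q.mean(0).round(4),Q[:,1].min(),Q[:,1].max())
a=np.radians(11);ex=np.array([np.cos(a),np.sin(a),0]);ey=np.array([-ex[1],ex[0],0])
# pinch: handle centre +28mm along +y (toward the tray side)
h=Q.mean(0);h[2]-=.006
print("pinch",h+.028*ey,"ang",11)
go(*(h+.028*ey)[:2],.2,11)
E
```

```text
tray ((0.49636852741241455, -0.12072749435901642), (0.19733372330665588, 0.1499326378107071), 4.773257732391357)
brass tray 72 [ 0.4   -0.09   0.011] [ 0.479 -0.057  0.056]
brass tray 101 [ 0.449 -0.132  0.015] [ 0.491 -0.106  0.053]
brass tray 108 [ 0.465 -0.096  0.015] [ 0.511 -0.07   0.052]
brass tray 104 [ 0.496 -0.171  0.016] [ 0.537 -0.145  0.055]
dark tray 52 [ 0.454 -0.175  0.036] [ 0.483 -0.155  0.052]
axle brass []
handle [ 0.424  -0.3518  0.1467] -0.3893278740644922 -0.3128509783335873
pinch [ 0.41870182 -0.3242746   0.14072597] ang 11
28.25 [ 0.5415 -0.0824  0.1956] [[-0.035, 0.999, 0.005], [0.999, 0.035, -0.002], [-0.002, 0.005, -1.0]] [-0.3  0.2 -0.9] 0.0499 [-0.3   0.04  1.75  0.    1.35 -0.33]
turn deg [ 0.28  0.12 -9.  ] shift mm [-214.  -166.7   -4.4]
```

move_arm([
  {"claw": 0.05, "x": 0, "y": 0, "z": 0, "ax": 0, "ay": 0, "az": -4.5},
  {"claw": 0.05, "x": 0, "y": 0, "z": 0, "ax": 0, "ay": 0, "az": -4.5},
  {"claw": 0.04, "x": -0.02, "y": -0.016, "z": 0, "ax": 0, "ay": 0, "az": 0},
  {"claw": 0.035, "x": -0.035, "y": -0.028, "z": 0, "ax": 0, "ay": 0, "az": 0},
  {"claw": 0.035, "x": -0.037, "y": -0.03, "z": 0, "ax": 0, "ay": 0, "az": 0},
  {"claw": 0.035, "x": -0.037, "y": -0.03, "z": 0, "ax": 0, "ay": 0, "az": 0},
  {"claw": 0.035, "x": -0.037, "y": -0.03, "z": 0, "ax": 0, "ay": 0, "az": 0},
  {"claw": 0.035, "x": -0.03, "y": -0.024, "z": 0, "ax": 0, "ay": 0, "az": 0},
  {"claw": 0.035, "x": -0.0165, "y": -0.012, "z": 0, "ax": 0, "ay": 0, "az": 0},
  {"claw": 0.035, "x": 0, "y": 0, "z": 0, "ax": 0, "ay": 0, "az": 0},
])

```text
time_s: 29.25
position: [0.4117, -0.3248, 0.1914]
orientation: [[-0.187, 0.982, -0.002], [0.982, 0.187, 0.001], [0.002, -0.002, -1.0]]
ft_force: [-0.2, 0.5, -0.1]
width: 0.0346
```

```bash
python3 - <<'E'
from h import *
go(.4152,-.3235,.106,11.2)
snap("wrist","w11.png")
z=np.load("pics/w11.npz");p,P=z["p"],z["P"];hsv=cv2.cvtColor(p,cv2.COLOR_RGB2HSV)
o=(hsv[...,0]>5)&(hsv[...,0]<18)&(hsv[...,1]>200)&(P[...,2]>.1)&(P[...,2]<.2)&(p[...,0]>180);Q=P[o];print("handle",o.sum(),np.median(Q,0).round(4),Q.min(0),Q.max(0))
t=Q[Q[:,2]>np.percentile(Q[:,2],80)];print(t.mean(0))
E
```

```text
29.25 [ 0.4117 -0.3248  0.1914] [[-0.187, 0.982, -0.002], [0.982, 0.187, 0.001], [0.002, -0.002, -1.0]] [-0.2  0.5 -0.1] 0.0346 [-0.82 -0.01  1.8  -0.    1.35 -1.01]
turn deg [-0.1  -0.09 -0.43] shift mm [ 0.6  3.7 85.4]
handle 1953 [ 0.4191 -0.3477  0.1491] [ 0.40751581 -0.39125078  0.14573407] [ 0.43199725 -0.3092658   0.15139342]
[ 0.41901484 -0.34744611  0.15024068]
```

View pics/w11.png

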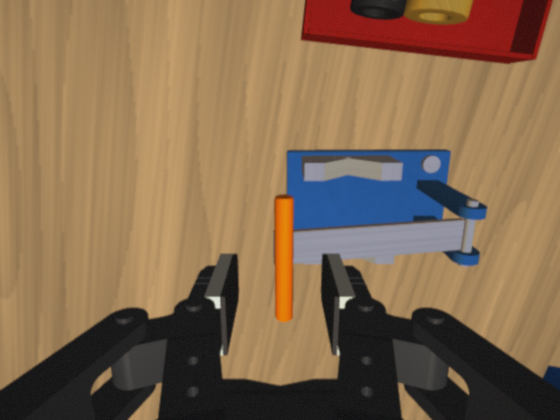

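move_arm([
  {"claw": 0.035, "x": 0.0015, "y": 0.003, "z": 0.02, "ax": 0, "ay": 0, "az": -0.4},
  {"claw": 0.035, "x": 0, "y": 0, "z": 0.035, "ax": 0, "ay": 0, "az": 0},
  {"claw": 0.035, "x": 0, "y": 0, "z": 0.03, "ax": 0, "ay": 0, "az": 0},
  {"claw": 0.01, "x": 0, "y": 0, "z": 0, "ax": 0, "ay": 0, "az": 0},
  {"claw": 0.005, "x": 0, "y": 0, "z": 0, "ax": 0, "ay": 0, "az": 0},
  {"claw": 0.005, "x": 0, "y": 0, "z": 0, "ax": 0, "ay": 0, "az": 0},
  {"claw": 0.005, "x": 0, "y": 0, "z": 0, "ax": 0, "ay": 0, "az": 0},
], force=40)

```text
time_s: 30.0
position: [0.4136, -0.3181, 0.1074]
orientation: [[-0.198, 0.98, -0.007], [0.98, 0.199, 0.006], [0.007, -0.006, -1.0]]
ft_force: [-9.5, 6.3, -1.7]
width: 0.0102
```

```bash
python3 - <<'E'
from h import *
obs()
s=np.linspace(.175,1.66,20);x=-145*np.cos(s)+20*np.sin(s);z=145*np.sin(s)+20*np.cos(s)
print([(a,b) for a,b in zip(np.diff(x).round(1),-np.diff(z).round(1))])
E
```

```text
30.0 [ 0.4136 -0.3181  0.1074] [[-0.198, 0.98, -0.007], [0.98, 0.199, 0.006], [0.007, -0.006, -1.0]] [-9.5  6.3 -1.7] 0.0102 [-0.81  0.08  1.88 -0.    1.19 -1.01]
[(np.float64(3.9), np.float64(-10.7)), (np.float64(4.8), np.float64(-10.4)), (np.float64(5.6), np.float64(-10.0)), (np.float64(6.3), np.float64(-9.5)), (np.float64(7.0), np.float64(-9.0)), (np.float64(7.7), np.float64(-8.4)), (np.float64(8.4), np.float64(-7.8)), (np.float64(8.9), np.float64(-7.1)), (np.float64(9.5), np.float64(-6.4)), (np.float64(9.9), np.float64(-5.6)), (np.float64(10.4), np.float64(-4.9)), (np.float64(10.7), np.float64(-4.0)), (np.float64(11.0), np.float64(-3.2)), (np.float64(11.2), np.float64(-2.3)), (np.float64(11.3), np.float64(-1.4)), (np.float64(11.4), np.float64(-0.5)), (np.float64(11.4), np.float64(0.4)), (np.float64(11.4), np.float64(1.2)), (np.float64(11.2), np.float64(2.1))]
```

move_arm([
  {"claw": 0.005, "x": 0, "y": 0.0039, "z": -0.0107, "ax": 0, "ay": 0, "az": 0},
  {"claw": 0.005, "x": 0, "y": 0.0048, "z": -0.0104, "ax": 0, "ay": 0, "az": 0},
  {"claw": 0.005, "x": 0, "y": 0.0056, "z": -0.01, "ax": 0, "ay": 0, "az": 0},
  {"claw": 0.005, "x": 0, "y": 0.0063, "z": -0.0095, "ax": 0, "ay": 0, "az": 0},
  {"claw": 0.005, "x": 0, "y": 0.007, "z": -0.009, "ax": 0, "ay": 0, "az": 0},
])

```text
time_s: 30.5
position: [0.4416, -0.3127, 0.1579]
orientation: [[-0.198, 0.98, -0.006], [0.98, 0.198, 0.005], [0.006, -0.005, -1.0]]
ft_force: [-7.4, 6.8, -2.4]
width: 0.01
```

move_arm([
  {"claw": 0.005, "x": 0, "y": 0.0077, "z": -0.0084, "ax": 0, "ay": 0, "az": 0},
  {"claw": 0.005, "x": 0, "y": 0.0084, "z": -0.0078, "ax": 0, "ay": 0, "az": 0},
  {"claw": 0.005, "x": 0, "y": 0.0089, "z": -0.0071, "ax": 0, "ay": 0, "az": 0},
  {"claw": 0.005, "x": 0, "y": 0.0095, "z": -0.0064, "ax": 0, "ay": 0, "az": 0},
  {"claw": 0.005, "x": 0, "y": 0.0099, "z": -0.0056, "ax": 0, "ay": 0, "az": 0},
])

```text
time_s: 31.0
position: [0.4856, -0.3042, 0.1943]
orientation: [[-0.199, 0.98, -0.005], [0.98, 0.199, 0.004], [0.005, -0.004, -1.0]]
ft_force: [-8.7, 6.9, 2.7]
width: 0.0104
```

move_arm([
  {"claw": 0.005, "x": 0, "y": 0.0104, "z": -0.0049, "ax": 0, "ay": 0, "az": 0},
  {"claw": 0.005, "x": 0, "y": 0.0107, "z": -0.004, "ax": 0, "ay": 0, "az": 0},
  {"claw": 0.005, "x": 0, "y": 0.011, "z": -0.0032, "ax": 0, "ay": 0, "az": 0},
  {"claw": 0.005, "x": 0, "y": 0.0112, "z": -0.0023, "ax": 0, "ay": 0, "az": 0},
  {"claw": 0.005, "x": 0, "y": 0.0113, "z": -0.0014, "ax": 0, "ay": 0, "az": 0},
  {"claw": 0.005, "x": 0, "y": 0.0114, "z": -0.0005, "ax": 0, "ay": 0, "az": 0},
  {"claw": 0.005, "x": 0, "y": 0.0114, "z": 0.0004, "ax": 0, "ay": 0, "az": 0},
  {"claw": 0.005, "x": 0, "y": 0.0114, "z": 0.0012, "ax": 0, "ay": 0, "az": 0},
  {"claw": 0.005, "x": 0, "y": 0.0112, "z": 0.0021, "ax": 0, "ay": 0, "az": 0},
  {"claw": 0.005, "x": 0, "y": 0, "z": 0, "ax": 0, "ay": 0, "az": 0},
])

```text
time_s: 32.0
position: [0.5868, -0.2848, 0.2079]
orientation: [[-0.2, 0.98, 0.002], [0.98, 0.2, 0.001], [0.001, 0.002, -1.0]]
ft_force: [1.6, 6.7, 3.8]
width: 0.0099
```

move_arm([
  {"claw": 0.03, "x": 0, "y": 0, "z": 0, "ax": 0, "ay": 0, "az": 0},
  {"claw": 0.035, "x": 0, "y": 0, "z": 0, "ax": 0, "ay": 0, "az": 0},
  {"claw": 0.035, "x": 0, "y": 0, "z": -0.02, "ax": 0, "ay": 0, "az": 0},
  {"claw": 0.035, "x": 0, "y": 0, "z": -0.03, "ax": 0, "ay": 0, "az": 0},
  {"claw": 0.06, "x": 0, "y": 0, "z": -0.02, "ax": 0, "ay": 0, "az": 0},
])

```text
time_s: 32.5
position: [0.5852, -0.2877, 0.2782]
orientation: [[-0.197, 0.98, 0.002], [0.98, 0.197, -0.002], [-0.002, 0.002, -1.0]]
ft_force: [1.3, 0.4, 0.7]
width: 0.0486
```

```bash
python3 - <<'E'
from h import *
p,P,*_=snap("scene","s12.png");hsv=cv2.cvtColor(p,cv2.COLOR_RGB2HSV)
o=(hsv[...,0]>5)&(hsv[...,0]<18)&(hsv[...,1]>200)&(P[...,1]<-.25)&(P[...,2]>.13)&(P[...,2]<.3);Q=P[o];print("handle",len(Q),Q.mean(0).round(4),Q.min(0).round(3),Q.max(0).round(3))
tray();parts()
go(.480,.325,.26,2)
E
```

```text
handle 81 [ 0.5983 -0.3184  0.2422] [ 0.588 -0.356  0.239] [ 0.607 -0.278  0.246]
tray ((0.49606361985206604, -0.12093651294708252), (0.19618703424930573, 0.1497708410024643), 4.716836452484131)
brass tray 183 [ 0.412 -0.097  0.013] [ 0.511 -0.063  0.055]
brass tray 98 [ 0.449 -0.132  0.016] [ 0.493 -0.106  0.055]
brass tray 102 [ 0.494 -0.171  0.016] [ 0.536 -0.145  0.05 ]
dark tray 52 [ 0.454 -0.175  0.038] [ 0.483 -0.155  0.05 ]
axle brass []
32.65 [ 0.5858 -0.288   0.2781] [[-0.197, 0.98, 0.004], [0.98, 0.197, -0.003], [-0.004, 0.003, -1.0]] [-0.   0.6  0. ] 0.0601 [-0.58  0.25  1.36 -0.    1.53 -0.78]
turn deg [0.2  0.19 9.37] shift mm [616.3 -84.3  18.1]
```

move_arm([
  {"claw": 0.08, "x": 0, "y": 0, "z": 0, "ax": 0, "ay": 0, "az": 4.7},
  {"claw": 0.08, "x": 0, "y": 0, "z": 0, "ax": 0, "ay": 0, "az": 4.65},
  {"claw": 0.08, "x": 0.02, "y": -0.003, "z": 0, "ax": 0, "ay": 0, "az": 0},
  {"claw": 0.08, "x": 0.04, "y": -0.006, "z": 0, "ax": 0, "ay": 0, "az": 0},
  {"claw": 0.08, "x": 0.048, "y": -0.006, "z": 0, "ax": 0, "ay": 0, "az": 0},
  {"claw": 0.08, "x": 0.048, "y": -0.006, "z": 0, "ax": 0, "ay": 0, "az": 0},
  {"claw": 0.08, "x": 0.048, "y": -0.006, "z": 0, "ax": 0, "ay": 0, "az": 0},
  {"claw": 0.08, "x": 0.048, "y": -0.006, "z": 0, "ax": 0, "ay": 0, "az": 0},
  {"claw": 0.08, "x": 0.048, "y": -0.006, "z": 0, "ax": 0, "ay": 0, "az": 0},
  {"claw": 0.08, "x": 0.048, "y": -0.006, "z": 0, "ax": 0, "ay": 0, "az": 0},
])

```text
time_s: 33.65
position: [0.5262, 0.0607, 0.274]
orientation: [[-0.035, 0.999, -0.002], [0.999, 0.035, -0.0], [0.0, -0.002, -1.0]]
ft_force: [1.5, -0.3, 0.5]
width: 0.0799
```

move_arm([
  {"claw": 0.08, "x": 0.048, "y": -0.007, "z": 0, "ax": 0, "ay": 0, "az": 0},
  {"claw": 0.08, "x": 0.048, "y": -0.007, "z": 0, "ax": 0, "ay": 0, "az": 0},
  {"claw": 0.08, "x": 0.048, "y": -0.007, "z": 0, "ax": 0, "ay": 0, "az": 0},
  {"claw": 0.08, "x": 0.048, "y": -0.007, "z": 0, "ax": 0, "ay": 0, "az": 0},
  {"claw": 0.08, "x": 0.03, "y": -0.005, "z": 0.01, "ax": 0, "ay": 0, "az": 0},
  {"claw": 0.08, "x": 0.016, "y": -0.002, "z": 0.01, "ax": 0, "ay": 0, "az": 0},
  {"claw": 0.08, "x": 0, "y": 0, "z": 0, "ax": 0, "ay": 0, "az": 0},
  {"claw": 0.08, "x": 0, "y": 0, "z": 0, "ax": 0, "ay": 0, "az": 0},
])

```text
time_s: 34.45
position: [0.4838, 0.2946, 0.2542]
orientation: [[-0.036, 0.999, -0.002], [0.999, 0.036, -0.002], [-0.002, -0.002, -1.0]]
ft_force: [-0.7, -0.7, 0.2]
width: 0.08
```

```bash
python3 - <<'E'
from h import *
from scipy.optimize import least_squares
go(.4785,.322,.097,2)
p,P,*_=snap("wrist","w13.png")
m=(P[...,2]>.150)&(P[...,2]<.18)&(P[...,0]>.44)&(P[...,0]<.515)&(P[...,1]>.24)&(P[...,1]<.40);Q=P[m]
t=P[m&(P[...,2]>.166)];h,_=np.histogram(t[:,1],np.arange(.25,.40,.003));print([(round(.25+.003*i,3),int(v)) for i,v in enumerate(h)])
Q=Q[(Q[:,1]>.29)&(Q[:,1]<.35)]
s=least_squares(lambda a:np.hypot(Q[:,0]-a[0]-a[1]*(Q[:,1]-.32),Q[:,2]-a[2])-.027,[.478,0,.146],loss="soft_l1",f_scale=.002);print(s.x.round(4))
E
```

```text
34.45 [0.4838 0.2946 0.2542] [[-0.036, 0.999, -0.002], [0.999, 0.036, -0.002], [-0.002, -0.002, -1.0]] [-0.7 -0.7  0.2] 0.08 [ 0.41  0.05  1.62 -0.    1.47  0.37]
turn deg [-0.11  0.1   0.04] shift mm [ 27.6  -4.4 157.2]
[(0.25, 0), (0.253, 0), (0.256, 0), (0.259, 0), (0.262, 0), (0.265, 0), (0.268, 0), (0.271, 0), (0.274, 0), (0.277, 44), (0.28, 172), (0.283, 196), (0.286, 202), (0.289, 188), (0.292, 191), (0.295, 195), (0.298, 190), (0.301, 200), (0.304, 201), (0.307, 205), (0.31, 208), (0.313, 199), (0.316, 208), (0.319, 217), (0.322, 204), (0.325, 219), (0.328, 214), (0.331, 211), (0.334, 233), (0.337, 210), (0.34, 238), (0.343, 221), (0.346, 236), (0.349, 235), (0.352, 230), (0.355, 235), (0.358, 238), (0.361, 240), (0.364, 244), (0.367, 251), (0.37, 264), (0.373, 260), (0.376, 184), (0.379, 0), (0.382, 128), (0.385, 297), (0.388, 88), (0.391, 2), (0.394, 1), (0.397, 45)]
[ 0.4781 -0.0348  0.1454]
```

View pics/w13.png

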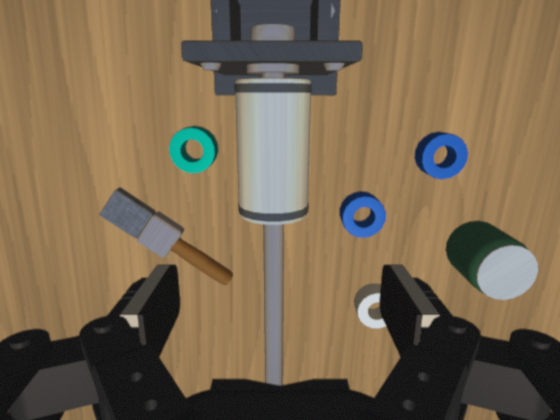

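move_arm([
  {"claw": 0.08, "x": 0.0156, "y": -0.0025, "z": 0, "ax": 0, "ay": 0, "az": 0},
  {"claw": 0.08, "x": 0.015, "y": -0.0022, "z": 0.02, "ax": 0, "ay": 0, "az": 0},
  {"claw": 0.08, "x": 0, "y": 0, "z": 0.035, "ax": 0, "ay": 0, "az": 0},
  {"claw": 0.08, "x": 0, "y": 0, "z": 0.04, "ax": 0, "ay": 0, "az": 0},
  {"claw": 0.08, "x": 0, "y": 0, "z": 0.04, "ax": 0, "ay": 0, "az": 0},
  {"claw": 0.08, "x": 0, "y": 0, "z": 0.023, "ax": 0, "ay": 0, "az": 0},
  {"claw": 0.08, "x": 0, "y": 0, "z": 0, "ax": 0, "ay": 0, "az": 0},
  {"claw": 0.05, "x": 0, "y": 0, "z": 0, "ax": 0, "ay": 0, "az": 0},
  {"claw": 0.04, "x": 0, "y": 0, "z": 0, "ax": 0, "ay": 0, "az": 0},
  {"claw": 0.04, "x": 0, "y": 0, "z": 0, "ax": 0, "ay": 0, "az": 0},
], force=100)

```text
time_s: 35.5
position: [0.48, 0.327, 0.1006]
orientation: [[-0.035, 0.999, 0.004], [0.999, 0.035, 0.002], [0.002, 0.004, -1.0]]
ft_force: [-2.3, -0.9, 4.9]
width: 0.0509
```

move_arm([
  {"claw": 0.04, "x": 0, "y": 0, "z": 0, "ax": 0, "ay": 0, "az": 0},
  {"claw": 0.04, "x": 0, "y": 0, "z": -0.002, "ax": 0, "ay": 0, "az": 0},
  {"claw": 0.04, "x": 0, "y": 0, "z": -0.002, "ax": 0, "ay": 0, "az": 0},
  {"claw": 0.04, "x": 0, "y": 0, "z": 0, "ax": 0, "ay": 0, "az": 0},
])

```text
time_s: 35.9
position: [0.4782, 0.326, 0.1014]
orientation: [[-0.036, 0.999, -0.0], [0.999, 0.036, -0.0], [-0.0, -0.0, -1.0]]
ft_force: [-0.8, 0.0, -4.6]
width: 0.051
```

```bash
python3 - <<'E'
from h import *
obs()
p,P,*_=snap("wrist","w14.png")
t=P[(P[...,2]>.166)&(P[...,2]<.182)&(P[...,0]>.46)&(P[...,0]<.495)&(P[...,1]>.24)&(P[...,1]<.382)]
print("roller y",t[:,1].min(),t[:,1].max(),"top z",np.percentile(t[:,2],95))
E
```

```text
35.9 [0.4782 0.326  0.1014] [[-0.036, 0.999, -0.0], [0.999, 0.036, -0.0], [-0.0, -0.0, -1.0]] [-0.8  0.  -4.6] 0.051 [ 0.46  0.21  1.75 -0.    1.19  0.43]
roller y 0.3075915139348936 0.3787209719564577 top z 0.17439145928233285
```

move_arm([
  {"claw": 0.04, "x": -0.01, "y": 0, "z": 0, "ax": 0, "ay": 0, "az": 0},
  {"claw": 0.04, "x": -0.02, "y": 0, "z": 0, "ax": 0, "ay": 0, "az": 0},
  {"claw": 0.04, "x": -0.02, "y": 0, "z": 0, "ax": 0, "ay": 0, "az": 0},
  {"claw": 0.04, "x": -0.02, "y": 0, "z": 0, "ax": 0, "ay": 0, "az": 0},
  {"claw": 0.04, "x": -0.02, "y": 0, "z": 0, "ax": 0, "ay": 0, "az": 0},
  {"claw": 0.04, "x": -0.02, "y": 0, "z": 0, "ax": 0, "ay": 0, "az": 0},
  {"claw": 0.04, "x": -0.02, "y": 0, "z": 0, "ax": 0, "ay": 0, "az": 0},
])

```text
time_s: 36.65
position: [0.4826, 0.1947, 0.1011]
orientation: [[-0.036, 0.999, -0.001], [0.999, 0.036, -0.0], [-0.0, -0.001, -1.0]]
ft_force: [-0.0, 0.4, -4.3]
width: 0.051
```

move_arm([
  {"claw": 0.04, "x": -0.02, "y": 0, "z": 0, "ax": 0, "ay": 0, "az": 0},
  {"claw": 0.04, "x": -0.025, "y": 0, "z": 0, "ax": 0, "ay": 0, "az": 0},
  {"claw": 0.04, "x": -0.025, "y": 0, "z": 0, "ax": 0, "ay": 0, "az": 0},
  {"claw": 0.04, "x": -0.025, "y": 0, "z": 0, "ax": 0, "ay": 0, "az": 0},
  {"claw": 0.04, "x": -0.025, "y": 0, "z": 0, "ax": 0, "ay": 0, "az": 0},
  {"claw": 0.04, "x": -0.025, "y": 0, "z": 0, "ax": 0, "ay": 0, "az": 0},
  {"claw": 0.04, "x": -0.025, "y": 0, "z": 0, "ax": 0, "ay": 0, "az": 0},
  {"claw": 0.04, "x": -0.01, "y": 0, "z": 0, "ax": 0, "ay": 0, "az": 0},
])

```text
time_s: 37.45
position: [0.489, 0.014, 0.1013]
orientation: [[-0.034, 0.999, -0.0], [0.999, 0.034, -0.001], [-0.001, -0.0, -1.0]]
ft_force: [0.1, 0.7, -4.5]
width: 0.0512
```

```bash
python3 - <<'E'
from h import *
go(.4786,-.3397,.15,11.2)
snap("wrist","w15.png")
E
```

```text
37.45 [0.489  0.014  0.1013] [[-0.034, 0.999, -0.0], [0.999, 0.034, -0.001], [-0.001, -0.0, -1.0]] [ 0.1  0.7 -4.5] 0.0512 [-0.13 -0.    1.97 -0.    1.17 -0.17]
turn deg [-0.03  0.05 -9.26] shift mm [-344.9  -78.9  -48.7]
```

View pics/w15.png

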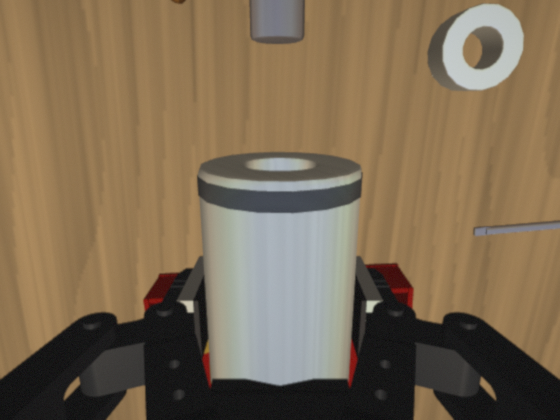

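```bash
python3 - <<'E'
from h import *
from scipy.optimize import least_squares
z=np.load("pics/w15.npz");P=z["P"];tp=np.array([.489,.014,.1013])
R=np.array([[-.035,.999,0],[.999,.035,0],[0,0,-1]])
L=(P-tp)@R  # tool coords
m=(abs(L[...,1])<.024)&(L[...,2]<-.05)&(L[...,2]>-.085)&(L[...,0]>-.06)&(L[...,0]<.07)
m[:, :200]=0;m[:,362:]=0;m[372:]=0
Q=L[m]
print(len(Q),Q.min(0),Q.max(0))
s=least_squares(lambda a:np.hypot(Q[:,1]-a[0]-a[1]*Q[:,0],Q[:,2]-a[2]-a[3]*Q[:,0])-.027,[0,0,-.047,0],loss="soft_l1",f_scale=.002);print("y0,slope,z0,slope",s.x.round(4))
h,_=np.histogram(Q[Q[:,2]<-.066][:,0],np.arange(0,.08,.003));print(h)
# vblock from w11
z=np.load("pics/w11.npz");P,p=z["P"],z["p"];hsv=cv2.cvtColor(p,cv2.COLOR_RGB2HSV)
b=(hsv[...,0]>100)&(hsv[...,0]<125)&(hsv[...,1]>150)&(P[...,2]>0.005)&(P[...,2]<.02)&(P[...,1]<-.2)&(P[...,0]<.6)
r=cv2.minAreaRect(P[b][:,:2].astype(np.float32));print("base",r)
a=np.radians(11.2);ex=np.array([np.cos(a),np.sin(a)]);ey=np.array([-ex[1],ex[0]])
q=P[b][:,:2];print("ex range",np.percentile(q@ex,[0.5,99.5]),"ey max",np.percentile(q@ey,99.5), "origin guess",np.array([.4786,-.3397])@np.c_[ex,ey])
E
```

```text
29890 [-0.02206164 -0.02399984 -0.0746631 ] [ 0.05228286  0.02399968 -0.05001462]
y0,slope,z0,slope [ 0.0004  0.0005 -0.0456  0.0092]
[ 900  929  954  962 1013 1009 1033 1045 1069 1139 1133 1155 1198 1232
 1226 1324 1410  795    0    0    0    0    0    0    0    0]
base ((0.49748942255973816, -0.32271629571914673), (0.15262076258659363, 0.07634073495864868), 12.164175033569336)
ex range [0.34910299 0.49974205] ey max -0.3762802961444906 origin guess [ 0.40350373 -0.42619103]
```

move_arm([
  {"claw": 0.04, "x": 0, "y": 0, "z": -0.015, "ax": 0, "ay": 0, "az": -4.65},
  {"claw": 0.04, "x": 0, "y": 0, "z": -0.02, "ax": 0, "ay": 0, "az": -4.6},
  {"claw": 0.04, "x": -0.02, "y": -0.005, "z": -0.014, "ax": 0, "ay": 0, "az": 0},
  {"claw": 0.04, "x": -0.036, "y": -0.008, "z": 0, "ax": 0, "ay": 0, "az": 0},
  {"claw": 0.04, "x": -0.042, "y": -0.01, "z": 0, "ax": 0, "ay": 0, "az": 0},
  {"claw": 0.04, "x": -0.042, "y": -0.01, "z": 0, "ax": 0, "ay": 0, "az": 0},
  {"claw": 0.04, "x": -0.042, "y": -0.01, "z": 0, "ax": 0, "ay": 0, "az": 0},
  {"claw": 0.04, "x": -0.042, "y": -0.01, "z": 0, "ax": 0, "ay": 0, "az": 0},
  {"claw": 0.04, "x": -0.042, "y": -0.01, "z": 0, "ax": 0, "ay": 0, "az": 0},
  {"claw": 0.04, "x": -0.04, "y": -0.009, "z": 0, "ax": 0, "ay": 0, "az": 0},
])

```text
time_s: 38.5
position: [0.4785, -0.2988, 0.1502]
orientation: [[-0.196, 0.981, -0.0], [0.981, 0.196, 0.001], [0.001, 0.0, -1.0]]
ft_force: [0.7, 0.0, -4.2]
width: 0.0511
```

move_arm([
  {"claw": 0.04, "x": -0.025, "y": -0.005, "z": 0, "ax": 0, "ay": 0, "az": 0},
  {"claw": 0.04, "x": -0.015, "y": -0.002, "z": 0, "ax": 0, "ay": 0, "az": 0},
  {"claw": 0.04, "x": 0, "y": 0, "z": 0, "ax": 0, "ay": 0, "az": 0},
  {"claw": 0.04, "x": 0, "y": 0, "z": 0, "ax": 0, "ay": 0, "az": 0},
])

```text
time_s: 38.9
position: [0.4798, -0.3371, 0.15]
orientation: [[-0.196, 0.981, -0.001], [0.981, 0.196, 0.002], [0.002, -0.0, -1.0]]
ft_force: [0.1, 0.2, -5.2]
width: 0.0511
```

```bash
python3 - <<'E'
from h import *
go(.479,-.3417,.024,11.2)
snap("scene","s16.png");snap("wrist","w16.png")
z=np.load("pics/w16.npz");o=readout.get_obs();L=(z["P"]-np.array(o["position"]))@np.array(o["orientation"])
m=(abs(L[...,1])<.01)&(L[...,2]<-.066)&(L[...,2]>-.085)&(L[...,0]>0)&(L[...,0]<.09);m[372:]=0
print("roller end in tool x",np.percentile(L[m][:,0],99.5),"top z",np.median(L[m][:,2]))
E
```

```text
38.9 [ 0.4798 -0.3371  0.15  ] [[-0.196, 0.981, -0.001], [0.981, 0.196, 0.002], [0.002, -0.0, -1.0]] [ 0.1  0.2 -5.2] 0.0511 [-0.75  0.18  1.69  0.    1.28 -0.95]
turn deg [-0.02 -0.1   0.12] shift mm [ -4.4  -1.7 126. ]
roller end in tool x 0.05195253805066339 top z -0.07180347053077767
```

move_arm([
  {"claw": 0.04, "x": -0.0044, "y": -0.0017, "z": 0.02, "ax": 0, "ay": 0, "az": 0},
  {"claw": 0.04, "x": 0, "y": 0, "z": 0.03, "ax": 0, "ay": 0, "az": 0},
  {"claw": 0.04, "x": 0, "y": 0, "z": 0.03, "ax": 0, "ay": 0, "az": 0},
  {"claw": 0.04, "x": 0, "y": 0, "z": 0.02, "ax": 0, "ay": 0, "az": 0},
  {"claw": 0.04, "x": 0, "y": 0, "z": 0.01, "ax": 0, "ay": 0, "az": 0},
  {"claw": 0.04, "x": 0, "y": 0, "z": 0.006, "ax": 0, "ay": 0, "az": 0},
  {"claw": 0.04, "x": 0, "y": 0, "z": 0.004, "ax": 0, "ay": 0, "az": 0},
  {"claw": 0.04, "x": 0, "y": 0, "z": 0.002, "ax": 0, "ay": 0, "az": 0},
  {"claw": 0.04, "x": 0, "y": 0, "z": 0, "ax": 0, "ay": 0, "az": 0},
])

```text
time_s: 39.9
position: [0.4795, -0.3434, 0.0293]
orientation: [[-0.196, 0.981, 0.001], [0.981, 0.196, -0.001], [-0.001, 0.001, -1.0]]
ft_force: [0.6, 1.3, -4.3]
width: 0.0509
```

move_arm([
  {"claw": 0.04, "x": 0, "y": 0, "z": 0.002, "ax": 0, "ay": 0, "az": 0},
  {"claw": 0.04, "x": 0, "y": 0, "z": 0.002, "ax": 0, "ay": 0, "az": 0},
  {"claw": 0.04, "x": 0, "y": 0, "z": 0, "ax": 0, "ay": 0, "az": 0},
])

```text
time_s: 40.2
position: [0.4788, -0.3431, 0.0244]
orientation: [[-0.196, 0.981, -0.0], [0.981, 0.196, 0.0], [0.0, -0.0, -1.0]]
ft_force: [1.0, -1.0, -5.2]
width: 0.0512
```

move_arm([
  {"claw": 0.04, "x": 0, "y": 0, "z": 0.0015, "ax": 0, "ay": 0, "az": 0},
  {"claw": 0.04, "x": 0, "y": 0, "z": 0.0015, "ax": 0, "ay": 0, "az": 0},
  {"claw": 0.04, "x": 0, "y": 0, "z": 0, "ax": 0, "ay": 0, "az": 0},
])

```text
time_s: 40.5
position: [0.4788, -0.3436, 0.0232]
orientation: [[-0.196, 0.981, -0.001], [0.981, 0.196, -0.001], [-0.0, -0.001, -1.0]]
ft_force: [-5.6, 2.0, 7.3]
width: 0.0508
```

Contact with the Vs. Release and rise.

move_arm([
  {"claw": 0.06, "x": 0, "y": 0, "z": 0, "ax": 0, "ay": 0, "az": 0},
  {"claw": 0.07, "x": 0, "y": 0, "z": 0, "ax": 0, "ay": 0, "az": 0},
  {"claw": 0.07, "x": 0, "y": 0, "z": 0, "ax": 0, "ay": 0, "az": 0},
  {"claw": 0.07, "x": 0, "y": 0, "z": -0.02, "ax": 0, "ay": 0, "az": 0},
  {"claw": 0.07, "x": 0, "y": 0, "z": -0.03, "ax": 0, "ay": 0, "az": 0},
  {"claw": 0.07, "x": 0, "y": 0, "z": -0.04, "ax": 0, "ay": 0, "az": 0},
  {"claw": 0.06, "x": 0, "y": 0, "z": -0.05, "ax": 0, "ay": 0, "az": 0},
  {"claw": 0.035, "x": 0, "y": 0, "z": -0.05, "ax": 0, "ay": 0, "az": 0},
  {"claw": 0.035, "x": 0, "y": 0, "z": -0.05, "ax": 0, "ay": 0, "az": 0},
  {"claw": 0.035, "x": 0, "y": 0, "z": -0.02, "ax": 0, "ay": 0, "az": 0},
])

```text
time_s: 41.5
position: [0.4808, -0.3446, 0.2885]
orientation: [[-0.196, 0.981, 0.007], [0.981, 0.196, -0.007], [-0.008, 0.006, -1.0]]
ft_force: [0.2, -1.4, -0.1]
width: 0.0348
```

```bash
python3 - <<'E'
from h import *
from scipy.optimize import least_squares
obs()
a=np.radians(11.2);ex=np.array([np.cos(a),np.sin(a),0]);ey=np.array([-ex[1],ex[0],0]);E=np.c_[ex,ey,[0,0,1]]
O=np.array([.4786,-.3397,0])
for n in("wrist","scene"):
    p,P,*_=snap(n,f"{n}17.png");L=(P-O)@E
    m=(abs(L[...,0])<.025)&(abs(L[...,1])<.07)&(L[...,2]>.075)&(L[...,2]<.11);Q=L[m]
    s=least_squares(lambda a:np.hypot(Q[:,0]-a[0]-a[1]*Q[:,1],Q[:,2]-a[2]-a[3]*Q[:,1])-.027,[0,0,.068,0],loss="soft_l1",f_scale=.002)
    print(n,len(Q),"x,slope,z,slope",s.x.round(4),"y range",np.percentile(Q[:,1],[.3,99.7]).round(4))
    hsv=cv2.cvtColor(p,cv2.COLOR_RGB2HSV);o=(hsv[...,0]>5)&(hsv[...,0]<18)&(hsv[...,1]>200)&(P[...,1]<-.25)&(P[...,2]>.13)&(p[...,0]>150);H=L[o]
    if len(H):print("handle v",H.mean(0).round(4),H.min(0).round(3),H.max(0).round(3))
parts()
E
```

```text
41.5 [ 0.4808 -0.3446  0.2885] [[-0.196, 0.981, 0.007], [0.981, 0.196, -0.007], [-0.008, 0.006, -1.0]] [ 0.2 -1.4 -0.1] 0.0348 [-0.76  0.09  1.52  0.    1.52 -0.95]
wrist 4656 x,slope,z,slope [-0.0018  0.0017  0.0676 -0.0011] y range [-0.0513  0.048 ]
handle v [0.1158 0.0037 0.2441] [ 0.111 -0.041  0.24 ] [0.122 0.042 0.247]
scene 500 x,slope,z,slope [-0.0029  0.0054  0.0687 -0.0038] y range [-0.0524  0.047 ]
handle v [ 0.1217 -0.0008  0.2427] [ 0.118 -0.041  0.239] [0.125 0.039 0.245]
brass tray 188 [ 0.414 -0.097  0.01 ] [ 0.511 -0.063  0.057]
brass tray 103 [ 0.448 -0.132  0.016] [ 0.492 -0.106  0.05 ]
brass tray 100 [ 0.496 -0.171  0.017] [ 0.535 -0.145  0.047]
dark tray 57 [ 0.452 -0.175  0.019] [ 0.485 -0.155  0.051]
axle brass []
```

View pics/scene17.png

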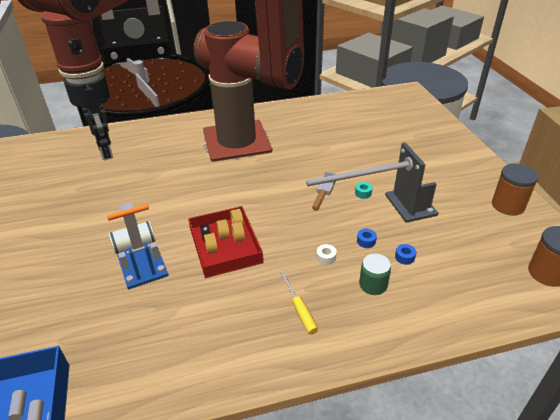

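```bash
python3 - <<'E'
from h import *
go(.5869,-.2892,.28,11.2)
s=np.linspace(1.692,0.0,21);x=-145*np.cos(s)+20*np.sin(s);z=145*np.sin(s)+20*np.cos(s)
print([(float(a),float(b)) for a,b in zip(np.diff(x).round(1),-np.diff(z).round(1))])
E
```

```text
41.65 [ 0.4799 -0.3438  0.2837] [[-0.196, 0.981, 0.003], [0.981, 0.196, -0.003], [-0.004, 0.003, -1.0]] [ 0.2 -0.2 -0.6] 0.0349 [-0.76  0.09  1.52  0.    1.52 -0.95]
turn deg [0.15 0.21 0.11] shift mm [ 32.8 115.6   3.7]
[(-12.1, -2.7), (-12.3, -1.6), (-12.4, -0.6), (-12.4, 0.5), (-12.3, 1.5), (-12.1, 2.5), (-11.9, 3.6), (-11.5, 4.5), (-11.1, 5.5), (-10.6, 6.4), (-10.0, 7.3), (-9.4, 8.1), (-8.6, 8.9), (-7.9, 9.6), (-7.0, 10.2), (-6.1, 10.8), (-5.2, 11.2), (-4.2, 11.6), (-3.2, 12.0), (-2.2, 12.2)]
```

move_arm([
  {"claw": 0.035, "x": 0.009, "y": 0.03, "z": 0, "ax": 0, "ay": 0, "az": 0},
  {"claw": 0.035, "x": 0.012, "y": 0.042, "z": 0, "ax": 0, "ay": 0, "az": 0},
  {"claw": 0.035, "x": 0.008, "y": 0.03, "z": 0, "ax": 0, "ay": 0, "az": 0},
  {"claw": 0.035, "x": 0.0038, "y": 0.0136, "z": 0, "ax": 0, "ay": 0, "az": 0},
  {"claw": 0.035, "x": 0, "y": 0, "z": 0.02, "ax": 0, "ay": 0, "az": 0},
  {"claw": 0.035, "x": 0, "y": 0, "z": 0.03, "ax": 0, "ay": 0, "az": 0},
  {"claw": 0.035, "x": 0, "y": 0, "z": 0.027, "ax": 0, "ay": 0, "az": 0},
  {"claw": 0.035, "x": 0, "y": 0, "z": 0, "ax": 0, "ay": 0, "az": 0},
], force=40)

```text
time_s: 42.45
position: [0.5822, -0.2864, 0.1973]
orientation: [[-0.196, 0.981, -0.01], [0.981, 0.196, 0.006], [0.008, -0.009, -1.0]]
ft_force: [-0.7, -0.4, -1.1]
width: 0.0354
```

move_arm([
  {"claw": 0.01, "x": 0, "y": 0, "z": 0, "ax": 0, "ay": 0, "az": 0},
  {"claw": 0.005, "x": 0, "y": 0, "z": 0, "ax": 0, "ay": 0, "az": 0},
  {"claw": 0.005, "x": 0, "y": 0, "z": 0, "ax": 0, "ay": 0, "az": 0},
  {"claw": 0.005, "x": 0, "y": 0, "z": 0, "ax": 0, "ay": 0, "az": 0},
  {"claw": 0.005, "x": 0, "y": 0, "z": 0, "ax": 0, "ay": 0, "az": 0},
])

```text
time_s: 42.95
position: [0.5862, -0.2887, 0.2056]
orientation: [[-0.196, 0.981, 0.001], [0.981, 0.196, -0.001], [-0.001, 0.001, -1.0]]
ft_force: [-0.6, -0.4, -0.7]
width: 0.0101
```

Bar gripped; swing down.

move_arm([
  {"claw": 0.005, "x": 0, "y": -0.0121, "z": -0.0027, "ax": 0, "ay": 0, "az": 0},
  {"claw": 0.005, "x": 0, "y": -0.0123, "z": -0.0016, "ax": 0, "ay": 0, "az": 0},
  {"claw": 0.005, "x": 0, "y": -0.0124, "z": -0.0006, "ax": 0, "ay": 0, "az": 0},
  {"claw": 0.005, "x": 0, "y": -0.0124, "z": 0.0005, "ax": 0, "ay": 0, "az": 0},
  {"claw": 0.005, "x": 0, "y": -0.0123, "z": 0.0015, "ax": 0, "ay": 0, "az": 0},
  {"claw": 0.005, "x": 0, "y": -0.0121, "z": 0.0025, "ax": 0, "ay": 0, "az": 0},
  {"claw": 0.005, "x": 0, "y": -0.0119, "z": 0.0036, "ax": 0, "ay": 0, "az": 0},
  {"claw": 0.005, "x": 0, "y": -0.0115, "z": 0.0045, "ax": 0, "ay": 0, "az": 0},
  {"claw": 0.005, "x": 0, "y": -0.0111, "z": 0.0055, "ax": 0, "ay": 0, "az": 0},
  {"claw": 0.005, "x": 0, "y": -0.0106, "z": 0.0064, "ax": 0, "ay": 0, "az": 0},
])

```text
time_s: 43.95
position: [0.4684, -0.3117, 0.1843]
orientation: [[-0.196, 0.981, -0.0], [0.981, 0.196, 0.0], [0.0, -0.0, -1.0]]
ft_force: [4.6, -0.1, 0.9]
width: 0.0102
```

move_arm([
  {"claw": 0.005, "x": 0, "y": -0.01, "z": 0.0073, "ax": 0, "ay": 0, "az": 0},
  {"claw": 0.005, "x": 0, "y": -0.0094, "z": 0.0081, "ax": 0, "ay": 0, "az": 0},
  {"claw": 0.005, "x": 0, "y": -0.0086, "z": 0.0089, "ax": 0, "ay": 0, "az": 0},
  {"claw": 0.005, "x": 0, "y": -0.0079, "z": 0.0096, "ax": 0, "ay": 0, "az": 0},
  {"claw": 0.005, "x": 0, "y": -0.007, "z": 0.0102, "ax": 0, "ay": 0, "az": 0},
  {"claw": 0.005, "x": 0, "y": -0.0061, "z": 0.0108, "ax": 0, "ay": 0, "az": 0},
  {"claw": 0.005, "x": 0, "y": -0.0052, "z": 0.0112, "ax": 0, "ay": 0, "az": 0},
  {"claw": 0.005, "x": 0, "y": -0.0042, "z": 0.0116, "ax": 0, "ay": 0, "az": 0},
  {"claw": 0.005, "x": 0, "y": -0.0032, "z": 0.0115, "ax": 0, "ay": 0, "az": 0},
])

```text
time_s: 44.85
position: [0.4093, -0.3234, 0.0947]
orientation: [[-0.196, 0.981, 0.001], [0.981, 0.196, 0.0], [0.0, 0.001, -1.0]]
ft_force: [8.1, 3.5, 2.1]
width: 0.01
```

```bash
cat >> h.py <<'E'
def hand(n="scene"):
    a=np.radians(11.2);E=np.c_[[np.cos(a),np.sin(a),0],[-np.sin(a),np.cos(a),0],[0,0,1]];p,P,*_=snap(n);L=(P-np.array([.4786,-.3397,0]))@E
    hsv=cv2.cvtColor(p,cv2.COLOR_RGB2HSV);o=(hsv[...,0]>5)&(hsv[...,0]<18)&(hsv[...,1]>200)&(P[...,1]<-.25)&(P[...,2]>.1)&(P[...,2]<.3)&(p[...,0]>150);H=L[o];print("handle v",len(H),H.mean(0).round(4),H.max(0).round(4))
E
python3 -c "
from h import *
obs();hand();hand('wrist')"
```

```text
44.85 [ 0.4093 -0.3234  0.0947] [[-0.196, 0.981, 0.001], [0.981, 0.196, 0.0], [0.0, 0.001, -1.0]] [8.1 3.5 2.1] 0.01 [-0.82  0.08  1.9   0.    1.16 -1.02]
handle v 37 [-0.0603 -0.0113  0.1302] [-0.0561  0.016   0.1348]
handle v 2785 [-0.0649  0.0126  0.1297] [-0.0594  0.0427  0.1922]
```

move_arm([
  {"claw": 0.005, "x": 0, "y": -0.0003, "z": 0.003, "ax": 0, "ay": 0, "az": 0},
  {"claw": 0.005, "x": 0, "y": -0.0003, "z": 0.003, "ax": 0, "ay": 0, "az": 0},
  {"claw": 0.005, "x": 0, "y": 0, "z": 0.002, "ax": 0, "ay": 0, "az": 0},
  {"claw": 0.005, "x": 0, "y": 0, "z": 0, "ax": 0, "ay": 0, "az": 0},
])

```text
time_s: 45.35
position: [0.4079, -0.3236, 0.087]
orientation: [[-0.196, 0.981, -0.001], [0.981, 0.196, 0.0], [0.0, -0.001, -1.0]]
ft_force: [1.8, 0.5, -1.2]
width: 0.01
```

move_arm([
  {"claw": 0.005, "x": 0, "y": 0, "z": 0.002, "ax": 0, "ay": 0, "az": 0},
  {"claw": 0.005, "x": 0, "y": 0, "z": 0.002, "ax": 0, "ay": 0, "az": 0},
  {"claw": 0.005, "x": 0, "y": 0, "z": 0, "ax": 0, "ay": 0, "az": 0},
])

```text
time_s: 45.65
position: [0.4078, -0.3237, 0.0852]
orientation: [[-0.196, 0.981, -0.002], [0.981, 0.196, 0.0], [0.001, -0.002, -1.0]]
ft_force: [-4.7, 5.3, 13.8]
width: 0.0101
```

```bash
python3 -c "
from h import *
obs();hand();hand('wrist')"
```

```text
45.65 [ 0.4078 -0.3237  0.0852] [[-0.196, 0.981, -0.002], [0.981, 0.196, 0.0], [0.001, -0.002, -1.0]] [-4.7  5.3 13.8] 0.0101 [-0.82  0.1   1.91 -0.    1.14 -1.02]
handle v 37 [-0.0622 -0.0107  0.1206] [-0.0584  0.0165  0.123 ]
handle v 2854 [-0.0659  0.013   0.1223] [-0.0606  0.0431  0.185 ]
```

move_arm([
  {"claw": 0.03, "x": 0, "y": 0, "z": 0, "ax": 0, "ay": 0, "az": 0},
  {"claw": 0.04, "x": 0, "y": 0, "z": 0, "ax": 0, "ay": 0, "az": 0},
  {"claw": 0.04, "x": 0, "y": 0, "z": 0, "ax": 0, "ay": 0, "az": 0},
  {"claw": 0.04, "x": 0, "y": 0, "z": -0.015, "ax": 0, "ay": 0, "az": 0},
  {"claw": 0.04, "x": 0, "y": 0, "z": -0.03, "ax": 0, "ay": 0, "az": 0},
  {"claw": 0.04, "x": 0, "y": 0, "z": -0.04, "ax": 0, "ay": 0, "az": 0},
  {"claw": 0.04, "x": 0, "y": 0, "z": -0.04, "ax": 0, "ay": 0, "az": 0},
  {"claw": 0.04, "x": 0, "y": 0, "z": -0.03, "ax": 0, "ay": 0, "az": 0},
  {"claw": 0.04, "x": 0, "y": 0, "z": 0, "ax": 0, "ay": 0, "az": 0},
])

```text
time_s: 46.65
position: [0.4106, -0.326, 0.2456]
orientation: [[-0.196, 0.981, 0.007], [0.981, 0.196, -0.008], [-0.009, 0.005, -1.0]]
ft_force: [1.7, -1.1, 0.1]
width: 0.0399
```

```bash
python3 - <<'E'
from h import *
from scipy.optimize import least_squares
obs();hand();hand("wrist");tray();parts()
a=np.radians(11.2);E=np.c_[[np.cos(a),np.sin(a),0],[-np.sin(a),np.cos(a),0],[0,0,1]]
p,P,*_=snap("wrist","w20.png");L=(P-np.array([.4786,-.3397,0]))@E
m=(abs(L[...,0])<.025)&(abs(L[...,1])<.07)&(abs(L[...,1])>.015)&(L[...,2]>.075)&(L[...,2]<.098);Q=L[m]
s=least_squares(lambda a:np.hypot(Q[:,0]-a[0]-a[1]*Q[:,1],Q[:,2]-a[2]-a[3]*Q[:,1])-.027,[0,0,.068,0],loss="soft_l1",f_scale=.002)
print("roller",s.x.round(4),np.percentile(Q[:,1],[.3,99.7]).round(4))
st=L[(abs(L[...,1])<.009)&(L[...,2]>.09)&(L[...,2]<.115)&(L[...,0]<.07)&(L[...,0]>-.045)]
print("strap slope,z",np.polyfit(st[:,0],st[:,2],1).round(4))
snap("scene","s20.png");a=cv2.imread("pics/s20.png");cv2.imwrite("pics/c20.png",cv2.resize(a[170:300,90:290],(800,520)))
E
```

```text
46.65 [ 0.4106 -0.326   0.2456] [[-0.196, 0.981, 0.007], [0.981, 0.196, -0.008], [-0.009, 0.005, -1.0]] [ 1.7 -1.1  0.1] 0.0399 [-0.82 -0.06  1.75 -0.    1.44 -1.02]
handle v 57 [-0.062   0.0003  0.1214] [-0.0575  0.0392  0.1257]
handle v 1173 [-0.066   0.0033  0.1229] [-0.0608  0.0423  0.1257]
tray ((0.4955635070800781, -0.12089703977108002), (0.19708293676376343, 0.14971406757831573), 4.655981540679932)
brass tray 185 [ 0.411 -0.097  0.014] [ 0.511 -0.063  0.056]
brass tray 97 [ 0.45  -0.132  0.013] [ 0.491 -0.106  0.049]
brass tray 100 [ 0.495 -0.171  0.016] [ 0.535 -0.145  0.05 ]
dark tray 56 [ 0.451 -0.175  0.021] [ 0.483 -0.155  0.052]
axle brass []
roller [-0.0016 -0.0001  0.0674 -0.0027] [-0.0504  0.0481]
strap slope,z [-0.0015  0.1009]
```

View pics/c20.png

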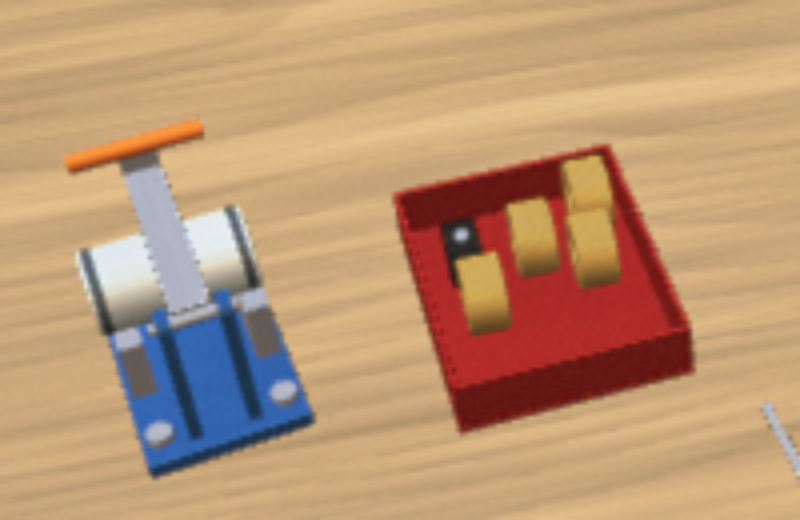

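The crop shows the strap level on the roller at about (170,240), the roller in both Vs, and four brass spacers plus the black collar in the tray (collar at about (460,245)). The strap slope is about 0.0015 rad and all parts are at rest.

```bash
python3 -c "
from h import *
hand_in()"
```

```text
the job is handed in; nothing more can be done
```

The job is done and handed in at about 47 s of the 210 s allowed; the hand-in gave no verdict. I took the collar and all four spacers off the axle and put them in the tray. I then swung the strap up, laid the roller in the V-block and swung the strap back down onto it.

**Last checks**
- **Roller:** its centre is about 67 mm up (the seat is 68 mm). It reads about 2 mm off across the groove and 1 mm along it, and is aligned within 0.005 rad.
- **Strap:** it lies level, with a slope of about 0.002 rad.
- **Tray:** the collar and four spacers are standing in it, and the tray has not moved.
- **Gripper:** it is open and clear of everything.
- **Grease tin, screwdriver and brush:** I did not touch or re-measure them. An overview picture taken before the strap came down showed nothing out of place.

**What disagreed**
- **Fingertip position:** the first grasp of the collar missed. The wrist camera showed the fingertips about 24–32 mm behind the reported tool point, not 8 mm ahead of it as described. The arm pushed lightly on the collar (about 10 N). I lowered every later grasp to suit, and all of them held.
- **Grip width:** readings came out 2–3 mm below the true part size throughout.

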